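Carry the tackle tray with its loose-running lure till to the driftwood shelf

TASK

Lift the tackle tray by its hoop handle, carry it over and set it down in the middle of the driftwood shelf, lengthwise along the shelf and square with it, then let go. The metal lure till has lost its catch and runs loose along the tray between the mug and the compass: keep balancing it as you go so that it never runs up against either of them, not even softly, and has come to rest at the end. Handle nothing but the tray, set it down rather than drop it, and leave the other things on the bench where they are.

Things in the scene. Friction and masses are not known exactly. Their poses are not given: they have to be found in the camera images.
- tray: Long pine tackle tray, 160 x 460 mm, flat floor 8 mm thick, sides 8 mm thick and 30 mm high over all, 0.33 kg. A hoop handle crosses its middle: uprights outside the long sides, a flat bar on top. Origin: centre of its underside; x across, y along its length, z up. Stands on the bench, y within 0.25 rad of world y. Held, it may sag a degree as the mug outweighs the compass.
- tray_grip (a point): Centre of the handle's top bar, 135 mm above the middle of the tray's underside. The bar is 176 mm long along the tray's x, 24 mm high and 18 mm thick along the tray's y: the fingers close along y on its flat faces, from straight above. The till runs through below it, 80 mm lower.
- till (a joint): Position (m) of the loose lure till along the tray's +y, 0 in the middle; at rest within 0.045 of it at the start. It runs on ball bearings almost without friction: with the tray's +y end raised by phi (rad) and the tray accelerated by a along +y it gains -(9.81 phi + a) relative to the tray; drag only 0.05 N per m/s and 0.0015 N. Nominal mass 0.22 kg.
- till_mid (a point): Middle of the till: a low aluminium pan with three spoon lures in it, spanning the tray's width on a rail on each long side, 110 mm long along the tray's y, from 12 to 35 mm above the tray's underside. This point lies 35 mm above the tray's underside.
- mug: Grey stoneware mug standing loose on the tray's floor near one end (which end varies): outer radius 38 mm, height 85 mm, 0.24 kg nominal, handle pointing across the tray. Origin: centre of its underside, about 178 mm from the tray's middle, so the till can run about 85 mm from the middle before it touches it.
- compass: Round brass pocket compass lying loose on the tray's floor near the other end: radius 34 mm, 21 mm high, 0.10 kg. Origin: centre of its underside, about 178 mm from the tray's middle, so the till can run about 89 mm from the middle before it touches it.
- shelf_top (a point): Centre of the upper face of the fixed driftwood shelf, 120 mm above the bench, 240 mm deep and 520 mm long. x runs from its front edge (robot side) to the wall boards, y along it, z up. The wall boards' face is 120 mm behind the centre and stands 45 mm above the shelf. A steel clip bar with a copper spoon lure hangs on the front edge, below the top. The tray may lie either way round.
- boathook: Black iron boathook tip, 140 mm long, 35 mm high, lying loose on the bench: to be left alone.
- tin: Closed tin, radius 40 mm, 95 mm high, standing on the bench: to be left alone.
- spool: Line spool standing on its flange, radius 34 mm, 62 mm high, on the bench beyond the tray: to be left alone.

How it is judged:
By the outcome, as a careful person would: the job done as asked, in the order asked, and still so for the second after the job is handed in, with the robot touching nothing.
It also fails if it takes over 48 s, if anything falls off the work surface, if the arm or the gripper's body presses on something with over 40 N, if the wrist force passes 120 N, or if a joint passes its speed limit or range.

ROBOT

A 6-joint arm with a two-finger parallel gripper is mounted at the origin on the work surface. World frame = base frame: x ahead of the robot, y to its left, z up, the work surface at z = 0. Lengths are in m, angles in rad, forces in N, time in s.
With the tool pointing down it reaches from about 0.4 to 0.825 m from the base axis. Payload 7 kg.
Tool frame: the origin (TCP) lies on the centre line of the jaws, within the pads' length; the fingertips stand 25 mm ahead of it and the grasp point (between the pads) lies 6 mm ahead of it; z points along the fingers, y is the line along which they close (so a half turn about z gives the same grasp; the last joint's range is limited). The gripper opens to 88 mm and grips with 3 to 60 N. Pads are 19 mm wide; open, the fingers measure 130 mm over their backs; the gripper's body (78 mm by 193 mm) begins 47 mm behind the grasp point.
Start: joints at [1.599, 0.359, 0.012, 0, -1.224, -0.288], TCP at [0.173, 0.652, 0.252] pointing down, gripper open.
Joint ranges: [-3.07, 3.07], [-1.43, 2.12], [-1.02, 1.25], [-3.03, 1.67], [-3.05, -0], [-3.03, 3.03]. Speed limits (rad/s): [2.39, 2.39, 3.01, 3.14, 3.14, 3.14].

INTERFACE

Orientations are given as a rotation vector (axis times angle).
In Python, from cell import arm gives the robot as it stands.
- The arm moves only by the tool jog_arm, never from a script. Its argument "deltas" is a list that holds one entry, the list of rows, each a list of 5 numbers: the finger opening in m, from 0 to 0.0876, then the shift along the world's x, y, z in m, then the turn about the world's z in rad. In form: [[[jaw, dx, dy, dz, roll], ...]]. A call has exactly 5 rows; each row shifts and turns the commanded pose from where the row before left it; what a row does not reach is not made up. A row lasts 1/8 s, in which the tool goes at most 62.5 mm and 10.7 degrees, less where a joint would pass 70% of its speed; a pose out of reach is approached as far as the arm can. A call is refused whole if a number of a shift passes 0.0625 or a number of a turn 0.188, either way. A call with a gripper value outside its range is refused whole. The fingers move at their own pace and stop on an object; the grip force is fixed at half the most. Time passes only in rows, so rows that do not move let the fingers close, or fill a call up. It gives the time, the measured TCP pose, the force, the opening and the grip force at its end, in the units of the state.
- arm.sense(): the state, without advancing time (a new reading comes with each control period).
- arm.get_image(name): name is "scene" or "side" or "wrist"; returns a dict with "pixels" (420x560x3 uint8, red, green, blue), "fx", "fy", "cx", "cy" (pixels), "rvec" (rotation vector, rad) and "tvec" (3), from world to camera coordinates, as OpenCV has them; the wrist camera has in their place "T_tool_cam" (4x4, takes a point from camera to tool coordinates, whose origin is the TCP and whose axes are the flange's). Camera axes: x right, y down, z forward; pixel columns grow to the right and rows downward; lengths in m; the calibration is good to about 2 mm. A picture is of the moment at which its call begins: read the wrist's pose just before it. There is no depth.
- arm.job_done(): hands the job in; it is judged then, once.
The state is a dict: "time_s": time; "joint_pos": joint angles; "qd": joint speeds; "tau": joint torques, N m; "tcp_pos": TCP position; "ee_rot": TCP orientation; "force": force on the tool from outside, world axes, zero at the start; "wrist_torque": the same for the moment, N m; "gripper_width": finger opening in m; "grip_force": force on a finger pad.
Only numpy, scipy, OpenCV 4.12 (cv2) and the standard library are available. Lean on these libraries where they do the work, as an engineer would, in place of code of your own. Each camera call takes 0.05 s, during which the arm holds its last target. There are 200 camera calls.

## Working session

There is one attempt and no reset: what is moved stays moved. The work goes in short steps, Python scripts to look and compute and a tool call to move; the robot and the scene stay as the last step left them, time stands still between calls to the robot, and variables do not carry over. Pictures are saved under pics/ and viewed, at most 10 in all, crops included, and the job is handed in when it is done.

Besides the shell and the picture viewer there is one more tool, called after "Emit:" as name(argument=value, ...) on one line, values as JSON. jog_arm: Moves the arm, as the interface text tells. Its arguments: {"type":"object","properties":{"deltas":{"type":"array"}},"required":["deltas"]}

```bash
ls; mkdir -p pics; cat > h.py <<'E'
import numpy as np, cv2
from cell import arm
def snap(name,f):
    s=arm.sense(); im=arm.get_image(name)
    cv2.imwrite(f'pics/{f}.png',cv2.cvtColor(im['pixels'],cv2.COLOR_RGB2BGR))
    K=np.array([[im['fx'],0,im['cx']],[0,im['fy'],im['cy']],[0,0,1]])
    if 'rvec' in im:
        R=cv2.Rodrigues(np.array(im['rvec'],float))[0]; t=np.array(im['tvec'],float)
    else:
        T=np.array(im['T_tool_cam']); Rt=cv2.Rodrigues(np.array(s['ee_rot'],float))[0]
        Rc=Rt@T[:3,:3]; c=np.array(s['tcp_pos'])+Rt@T[:3,3]; R=Rc.T; t=-R@c
    np.savez(f'pics/{f}.npz',K=K,R=R,t=t); return im['pixels'],K,R,t
def load(f):
    d=np.load(f'pics/{f}.npz'); return cv2.imread(f'pics/{f}.png')[:,:,::-1],d['K'],d['R'],d['t']
def ray(c,uv):
    K,R,t=c[-3:]; d=R.T@np.linalg.inv(K)@np.array([uv[0],uv[1],1.]); return -R.T@t,d/np.linalg.norm(d)
def onz(c,uv,z):
    o,d=ray(c,uv); return o+d*(z-o[2])/d[2]
def tri(c1,u1,c2,u2):
    o1,d1=ray(c1,u1);o2,d2=ray(c2,u2)
    a=np.linalg.lstsq(np.c_[d1,-d2],o2-o1,rcond=None)[0]
    p,q=o1+a[0]*d1,o2+a[1]*d2; return (p+q)/2,np.linalg.norm(p-q)
def proj(c,P):
    K,R,t=c[-3:]; p=K@(R@np.array(P)+t); return p[:2]/p[2]
E
python3 - <<'E'
from h import *
ims=[]
for n in ['scene','side','wrist']:
    c=snap(n,n+'0'); ims.append(c[0]); print(n,ray(c,(280,210)))
print(arm.sense())
E
```

```text
pics
scene (array([ 1.43234222, -0.14820482,  0.68071062]), array([-0.80588185,  0.04498418, -0.59036503]))
side (array([0.56550338, 0.76999189, 1.02505546]), array([ 0.04427562, -0.68927846, -0.72314236]))
wrist (array([0.23607418, 0.63419073, 0.38364527]), array([-0.23454348,  0.06555443, -0.96989276]))
{'time_s': 0.15, 'joint_pos': array([ 1.59911840e+00,  3.59218589e-01,  1.12807878e-02, -2.68022776e-04,
       -1.22410619e+00, -2.88111640e-01]), 'qd': array([-0.00055963, -0.00113083,  0.00364852,  0.00146113,  0.00038022,
       -0.00055846]), 'tau': array([ 4.68464568e-04, -5.83276999e+01,  2.93294942e+01,  7.00111941e+00,
        8.86313006e-03, -1.03539185e-04]), 'tcp_pos': array([0.17331643, 0.65201975, 0.25084291]), 'ee_rot': array([ 3.11384676e+00, -4.06907211e-01, -8.21069605e-05]), 'force': array([ 0.18527852, -0.7891646 , -0.25204133]), 'wrist_torque': array([0.01317396, 0.03802343, 0.00484426]), 'grip_force': 0.0, 'gripper_width': 0.08794856553358435}
```

View pics/scene0.png

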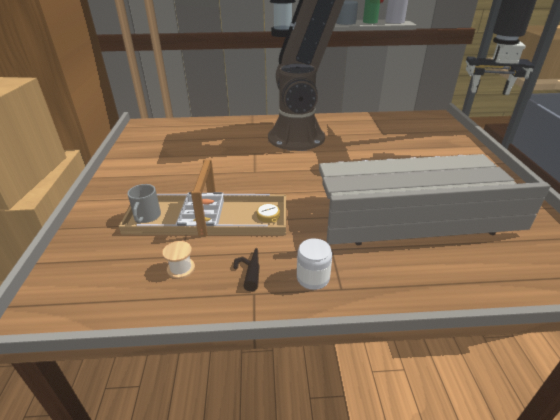

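View pics/side0.png

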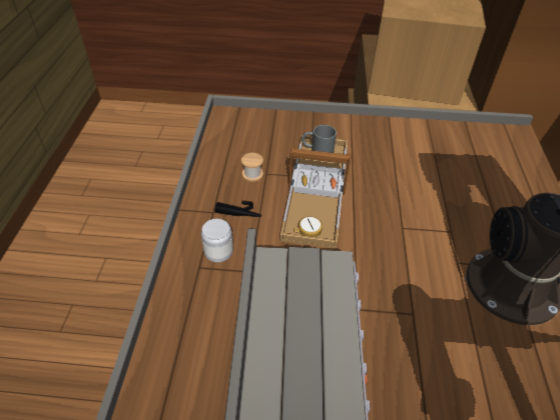

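View pics/wrist0.png

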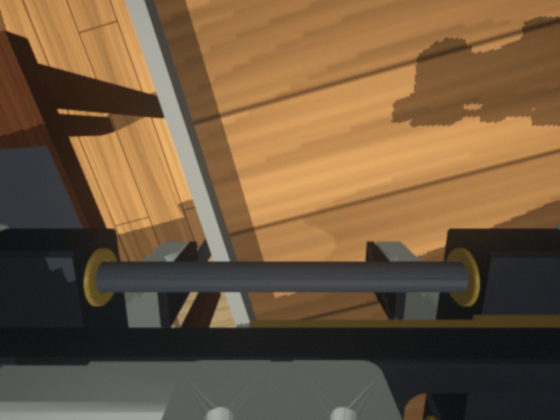

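The scene shows the tray at left: mug (144,203), till (202,208), handle bar (205,180), compass (268,212). The shelf is at right (325–540, 158–240). In the side view the mug is at the far end (323,140), the bar at (320,155) and the shelf at (243–355, 248–420). I'll zoom in to pick edges.

```bash
python3 - <<'E'
from h import *
a=load('scene0')[0][:,:,::-1]; b=load('side0')[0][:,:,::-1]
L=lambda im,x0,x1,y0,y1,s:cv2.resize(im[y0:y1,x0:x1],None,fx=s,fy=s,interpolation=cv2.INTER_CUBIC)
can=np.zeros((600,800,3),np.uint8)
def put(im,x,y): can[y:y+im.shape[0],x:x+im.shape[1]]=im
put(L(a,120,295,155,240,3),0,0)      #525x255
put(L(a,315,545,150,245,2),0,260)    #460x190
put(L(b,280,360,120,250,3),530,0)    #240x390
put(L(b,230,370,240,260,3),0,470)
put(L(b,220,380,400,420,3),0,535)
cv2.imwrite('pics/m1.png',can)
E
```

```text
(no output)
```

View pics/m1.png

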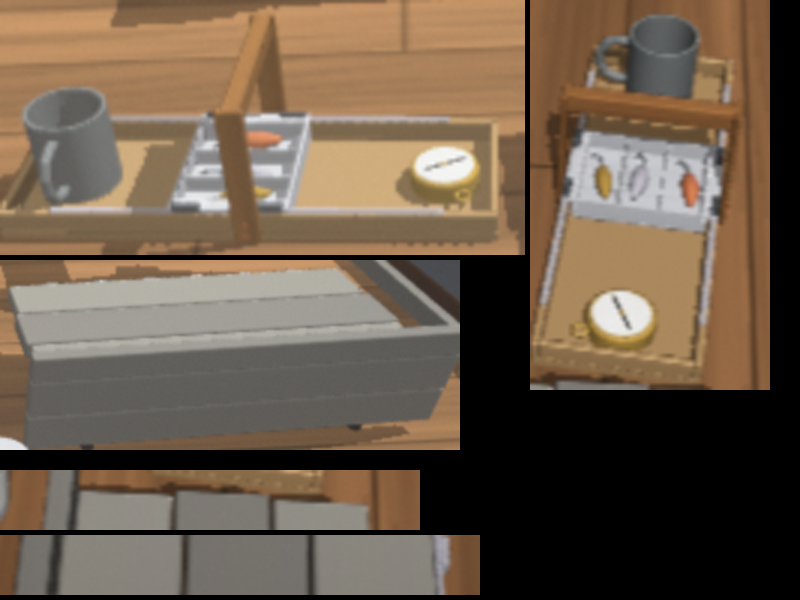

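```bash
cat > m.py <<'E'
from h import *
S=load('scene0');D=load('side0')
s=lambda x,y:(120+x/3,155+y/3); d=lambda x,y:(280+(x-530)/3,120+y/3)
q=lambda x,y:(315+x/2,150+(y-260)/2)
np.set_printoptions(precision=4,suppress=True)
print('bar +x end',tri(S,s(230,108),D,d(567,90))); print('bar -x end',tri(S,s(263,16),D,d(737,104)))
for n,p in [('+x',(230,108)),('-x',(263,16))]: print('z.147 scene',n,onz(S,s(*p),.147))
for n,p in [('+x',(567,90)),('-x',(737,104))]: print('z.147 side',n,onz(D,d(*p),.147))
print('tray +x+y',tri(S,s(497,210),D,d(537,345)),'-x+y',tri(S,s(497,120),D,d(705,360)))
print([onz(S,s(*p),.03)for p in [(497,210),(497,120)]],[onz(D,d(*p),.03)for p in [(537,345),(705,360),(733,60)]])
print('till scene',[onz(S,s(*p),.035)for p in [(172,205),(205,115),(285,210),(310,115)]])
print('till side',[onz(D,d(*p),.035)for p in [(580,133),(722,148),(570,212),(705,230)]])
f=(352.3,252.7)
print('shelf -x-y',tri(S,q(12,287),D,f),onz(S,q(12,287),.12),onz(D,f,.12))
print('shelf +y front',onz(S,q(358,268),.12))
print('side front edge',onz(D,(352.3,252.7),.12),onz(D,(220+435/3,410),.12),'wall face',onz(D,(255,248),.12),onz(D,(239,410),.12), 'wall z.165',onz(D,(255,235),.165),onz(D,(237,410),.165))
print('wall top scene .165',[onz(S,q(*p),.165)for p in [(33,347),(33,357),(457,320),(457,330),(357,262)]])
E
python3 m.py
```

```text
bar +x end (array([ 0.6042, -0.315 ,  0.1451]), np.float64(0.00020110633307382852))
bar -x end (array([ 0.4404, -0.3041,  0.1468]), np.float64(0.007048832001335764))
z.147 scene +x [ 0.6072 -0.3143  0.147 ]
z.147 scene -x [ 0.4467 -0.3013  0.147 ]
z.147 side +x [ 0.604  -0.3128  0.147 ]
z.147 side -x [ 0.4389 -0.3092  0.147 ]
tray +x+y (array([ 0.6117, -0.0867,  0.0271]), np.float64(0.0011524150916883246)) -x+y (array([ 0.4588, -0.0788,  0.0276]), np.float64(0.008141842299813922))
[array([ 0.6146, -0.0873,  0.03  ]), array([ 0.4679, -0.0767,  0.03  ])] [array([ 0.6118, -0.0836,  0.03  ]), array([ 0.4569, -0.0815,  0.03  ]), array([ 0.4254, -0.5308,  0.03  ])]
till scene [array([ 0.5931, -0.3834,  0.035 ]), array([ 0.4454, -0.3731,  0.035 ]), array([ 0.6077, -0.2797,  0.035 ]), array([ 0.4529, -0.2663,  0.035 ])]
till side [array([ 0.5903, -0.3804,  0.035 ]), array([ 0.4396, -0.3723,  0.035 ]), array([ 0.5929, -0.2583,  0.035 ]), array([ 0.4575, -0.2468,  0.035 ])]
shelf -x-y (array([0.4328, 0.0314, 0.1166]), np.float64(0.0024847468916488584)) [0.4407 0.0309 0.12  ] [0.4326 0.0327 0.12  ]
shelf +y front [0.4195 0.574  0.12  ]
side front edge [0.4326 0.0327 0.12  ] [0.4163 0.4118 0.12  ] wall face [0.6711 0.0426 0.12  ] [0.6534 0.4352 0.12  ] wall z.165 [0.6707 0.039  0.165 ] [0.6526 0.4522 0.165 ]
wall top scene .165 [array([0.6693, 0.0201, 0.165 ]), array([0.6905, 0.0164, 0.165 ]), array([0.6457, 0.5694, 0.165 ]), array([0.6684, 0.5548, 0.165 ]), array([0.483 , 0.5241, 0.165 ])]
```

Tray centre is about (0.522, −0.311) with yaw about −0.065, mug at −y. The shelf centre is about (0.541, 0.297) with yaw about +0.044. I'll move over the shelf first and look, then go to the tray.

Emit:
jog_arm(deltas=[[[0.0876,0.028,-0.035,0.01,0],[0.0876,0.028,-0.035,0.01,0],[0.0876,0.028,-0.035,0.01,0],[0.0876,0.028,-0.035,0.01,0],[0.0876,0.028,-0.035,0.01,0]]])

```text
time_s: 0.78
tcp_pos: [0.3141, 0.476, 0.3017]
ee_rot: [3.115, -0.407, -0.0]
force: [-0.4, 0.7, -0.8]
gripper_width: 0.0877
grip_force: 0.0
```

Emit:
jog_arm(deltas=[[[0.0876,0.028,-0.035,0.01,0],[0.0876,0.028,-0.035,0.01,0],[0.0876,0.028,-0.035,0.01,0],[0.0876,0.028,-0.035,0.01,0],[0.0876,0.028,-0.035,0.01,0]]])

```text
time_s: 1.4
tcp_pos: [0.454, 0.301, 0.3518]
ee_rot: [3.115, -0.407, -0.0]
force: [0.8, 1.0, -1.1]
gripper_width: 0.0875
grip_force: 0.0
```

```bash
python3 - <<'E'
from h import *
c=snap('wrist','w1'); s=arm.sense(); print(s['time_s'],s['tcp_pos'],s['joint_pos'],s['ee_rot']); print(ray(c,(280,210)),c[2])
E
```

```text
1.45 [0.45637278 0.29814559 0.35334877] [ 0.93936435  0.09204925 -0.10723872  0.00167897 -1.37074743  0.37018758] [ 3.11477478e+00 -4.08661028e-01  2.84125469e-03]
(array([0.51674933, 0.28304043, 0.48471697]), array([-0.23447967,  0.0669054 , -0.96981594])) [[-2.57684394e-01 -9.66229097e-01 -2.91465832e-04]
 [-9.36477074e-01  2.49675500e-01  2.46318563e-01]
 [-2.37927391e-01  6.37454007e-02 -9.69188878e-01]]
```

Emit:
jog_arm(deltas=[[[0.0876,0.0072,-0.061,0,0.02],[0.0876,0.0072,-0.061,0,0.02],[0.0876,0.0072,-0.061,0,0.02],[0.0876,0.0072,-0.061,0,0.02],[0.0876,0.0072,-0.061,0,0.02]]])

```text
time_s: 2.08
tcp_pos: [0.4891, -0.0045, 0.3517]
ee_rot: [-3.131, 0.249, -0.001]
force: [1.8, 0.5, -0.1]
gripper_width: 0.0878
grip_force: 0.0
```

Emit:
jog_arm(deltas=[[[0.0876,0.0072,-0.061,0,0.02],[0.0876,0.0072,-0.061,0,0.02],[0.0876,0.0072,-0.061,0,0.02],[0.0876,0.0072,-0.061,0,0.02],[0.0876,0.0072,-0.061,0,0.02]]])

```text
time_s: 2.7
tcp_pos: [0.5253, -0.3097, 0.3514]
ee_rot: [-3.14, 0.093, 0.0]
force: [0.6, 0.8, -0.3]
gripper_width: 0.0877
grip_force: 0.0
```

```bash
python3 - <<'E'
from h import *
c=snap('wrist','w2'); s=arm.sense(); print(s['time_s'],s['tcp_pos'],s['joint_pos'],s['ee_rot'])
can=np.zeros((600,800,3),np.uint8)
a=load('w1')[0][:260,:,::-1]; b=load('w2')[0][:330,:,::-1]
can[:260,:560]=a; can[265:595,:560]=b; cv2.imwrite('pics/m2.png',can)
E
```

```text
2.75 [ 0.52521805 -0.31543535  0.35005209] [-0.22116865  0.21180303  0.02902649  0.00211706 -1.39028617  1.730594  ] [ 3.13851467 -0.09573638 -0.00411277]
```

View pics/m2.png

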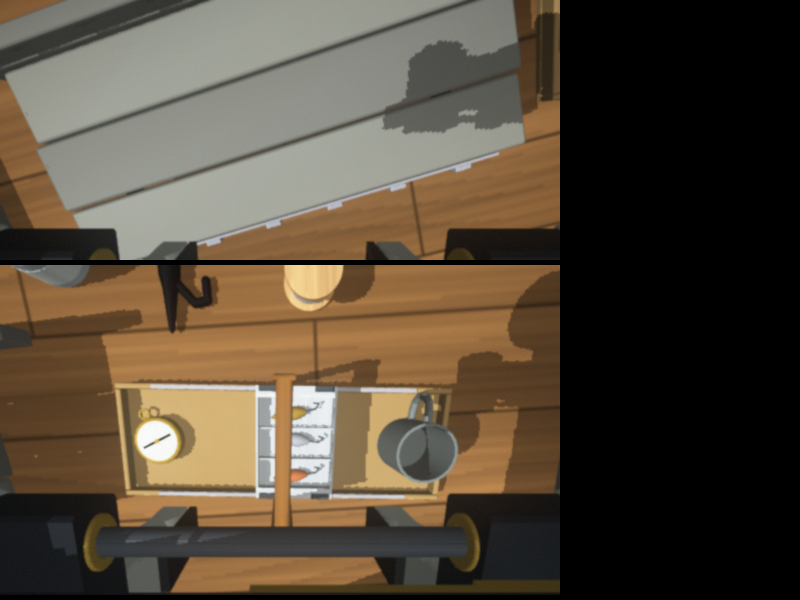

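Wrist views: in w1 the shelf's front edge runs (200,243)–(525,143) and its −y end edge is at (513,0)–(525,143). In w2 the tray corners are at (117,119), (451,122), (127,232) and (434,232). The bar's +x end is at (284,112) and the till spans columns 257–335.

```bash
python3 - <<'E'
from h import *
np.set_printoptions(precision=4,suppress=True)
c=snap('wrist','w3'); s=arm.sense(); print(s['time_s'],s['tcp_pos'],s['ee_rot'],c[1][0,0])
w2=load('w2'); print('shift',cv2.phaseCorrelate(np.float32(cv2.cvtColor(w2[0],7))[:220],np.float32(cv2.cvtColor(c[0],7))[:220]))
W=w2
print('bar',[onz(W,p,.147)for p in [(285,113),(283,255)]])
print('tray',[onz(W,p,.03)for p in [(117,119),(451,122),(127,232),(434,232)]])
print('till',[onz(W,p,.035)for p in [(257,190),(335,190)]])
w1=load('w1'); D=load('side0');S=load('scene0')
print('shelf w1',[onz(w1,p,.12)for p in [(525,143),(205,243),(514,0)]],'wall foot',[onz(w1,p,.12)for p in [(6,76),(205,5)]])
print('tri -x-y',tri(w1,(525,143),D,(352.3,252.7)))
print('tri tray +x+y',tri(W,(117,119),S,(120+497/3,155+70)), 'bar +x end',tri(W,(285,113),S,(120+230/3,155+36)))
print('spool',onz(W,(313,10),.06),'tin',onz(W,(50,0),.095),'hook',onz(W,(172,65),.0))
# till edge profile in row band
hsv=cv2.cvtColor(c[0],cv2.COLOR_RGB2HSV); m=(hsv[...,1]<60)&(hsv[...,2]>120)
print(np.flatnonzero(m[150:195].mean(0)>.6))
E
```

```text
2.8 [ 0.525  -0.3125  0.3497] [ 3.1398 -0.1009 -0.0047] 322.94999162468133
shift ((-4.933623183243412, 0.08982162214645939), 0.8765134836126257)
bar [array([ 0.6052, -0.3191,  0.147 ]), array([ 0.4537, -0.3082,  0.147 ])]
tray [array([ 0.6164, -0.0931,  0.03  ]), array([ 0.5853, -0.5447,  0.03  ]), array([ 0.4564, -0.0782,  0.03  ]), array([ 0.4293, -0.5305,  0.03  ])]
till [array([ 0.5086, -0.2751,  0.035 ]), array([ 0.502 , -0.3851,  0.035 ])]
shelf w1 [array([0.4326, 0.0266, 0.12  ]), array([0.4124, 0.4054, 0.12  ]), array([0.5773, 0.0263, 0.12  ])] wall foot [array([0.6436, 0.5495, 0.12  ]), array([0.6527, 0.3261, 0.12  ])]
tri -x-y (array([0.4272, 0.0078, 0.0913]), np.float64(0.003182464268500902))
tri tray +x+y (array([ 0.6158, -0.0898,  0.0292]), np.float64(0.005503800561638055)) bar +x end (array([ 0.6049, -0.317 ,  0.1453]), np.float64(0.004335642904098507))
spool [ 0.7225 -0.3596  0.06  ] tin [ 0.738 -0.076  0.095] hook [ 0.685  -0.1681  0.    ]
[138 139 140 141 142 143 144 145 146 147 148 149 150 151 152 153 154 155
 156 157 158 159 160 161 162 163 164 165 166 251 252 253 254 255 256 257
 258 259 260 261 262 263 264 265 266 267 268 286 287 288 289 290 291 292
 293 294 295 296 297 298 299 300 301 302 303 304 305 306 307 308 309 310
 311 312 313 314 315 316 317 318 319 320 321 322 323 324 325 326 327 328
 329]
```

Emit:
jog_arm(deltas=[[[0.0876,-0.003,0,-0.05,0],[0.0876,0,0,-0.05,0],[0.0876,0,0,-0.05,0],[0.0876,0,0,-0.04,0],[0.0876,0,0,-0.019,0]]])

```text
time_s: 3.42
tcp_pos: [0.521, -0.3068, 0.1398]
ee_rot: [-3.139, 0.094, 0.006]
force: [-1.0, -1.0, 0.7]
gripper_width: 0.0874
grip_force: 0.0
```

Emit:
jog_arm(deltas=[[[0.05,0,0,0,0],[0.05,0,0,0,0],[0.05,0,0,0,0],[0.05,0,0,0,0],[0.05,0,0,0,0]]])

```text
time_s: 4.05
tcp_pos: [0.5225, -0.3078, 0.1431]
ee_rot: [3.14, -0.094, 0.001]
force: [0.1, 0.5, 0.2]
gripper_width: 0.0508
grip_force: 0.0
```

```bash
python3 - <<'E'
from h import *
np.set_printoptions(precision=4,suppress=True)
c=snap('wrist','w4'); s=arm.sense(); print(s['time_s'],s['tcp_pos'],s['ee_rot'],s['force'],s['wrist_torque'],s['gripper_width'])
E
```

```text
4.1 [ 0.5225 -0.3077  0.1429] [ 3.1401 -0.094   0.0009] [-0.2459  0.1044 -0.3607] [-0.0404 -0.0133  0.0571] 0.05046151899074006
```

View pics/w4.png

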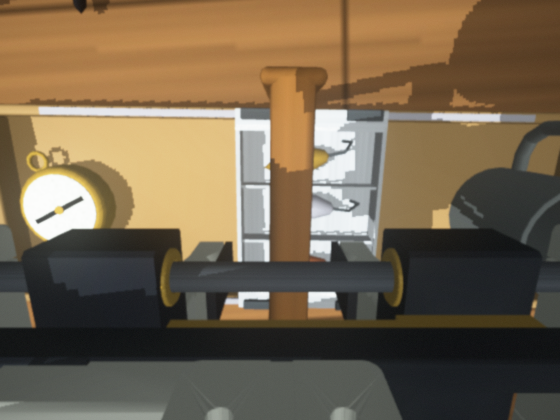

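The bar spans columns 270–315 (centre ~292, about 4 mm to −y of the jaw centre). The till spans columns 236–385. The compass is at left, the mug at right. I'll nudge −4 mm in y, then close.

Emit:
jog_arm(deltas=[[[0.05,0,-0.004,-0.002,-0.004],[0.05,0,0,0,0],[0.05,0,0,0,0],[0.05,0,0,0,0],[0.03,0,0,0,0]]])

```text
time_s: 4.72
tcp_pos: [0.5225, -0.3117, 0.1406]
ee_rot: [3.14, -0.1, 0.0]
force: [-0.3, 0.0, -0.6]
gripper_width: 0.0447
grip_force: 0.0
```

Emit:
jog_arm(deltas=[[[0.024,0,0,0,0],[0.02,0,0,0,0],[0.016,0,0,0,0],[0.0,0,0,0,0],[0.0,0,0,0,0]]])

```text
time_s: 5.35
tcp_pos: [0.5224, -0.3114, 0.1406]
ee_rot: [-3.14, 0.101, -0.0]
force: [0.1, 3.4, 1.7]
gripper_width: 0.0176
grip_force: 30.0
```

```bash
cat >> h.py <<'E'
def till(c,s,verbose=0):
    """till position along tray y from wrist image (tray gripped): white walls in a band near the +x rail"""
    g=cv2.cvtColor(c[0],cv2.COLOR_RGB2HSV); 
    m=((g[...,1]<70)&(g[...,2]>110))
    return m
E
python3 - <<'E'
from h import *
np.set_printoptions(precision=4,suppress=True,linewidth=150)
c=snap('wrist','w5'); s=arm.sense(); print(s['time_s'],s['tcp_pos'],s['ee_rot'],s['force'],s['wrist_torque'],s['gripper_width'],s['grip_force'])
g=cv2.cvtColor(c[0],cv2.COLOR_RGB2HSV)
for r in (118,126,150,180,205): print(r,[tuple(int(v) for v in g[r,x]) for x in list(range(220,260,4))+list(range(366,400,4))])
for lo,hi in((120,130),(140,200)):
    m=((g[lo:hi,:,1]<70)&(g[lo:hi,:,2]>110)).mean(0); i=np.flatnonzero(m>.5); print(i)
E
```

```text
5.4 [ 0.5224 -0.3114  0.1406] [-3.1396  0.1005 -0.0001] [0.4966 3.0243 1.5494] [ 1.2771  0.019  -0.3094] 0.017569322379758646 29.994793832302094
118 [(18, 80, 186), (18, 78, 180), (18, 39, 202), (100, 3, 250), (103, 12, 153), (90, 11, 139), (90, 11, 143), (99, 13, 136), (90, 10, 133), (90, 10, 132), (90, 12, 82), (90, 13, 79), (98, 13, 81), (100, 15, 103), (98, 11, 185), (140, 5, 157), (140, 5, 156), (130, 5, 156), (120, 5, 155)]
126 [(21, 98, 236), (21, 98, 235), (22, 68, 238), (105, 2, 249), (105, 2, 248), (100, 3, 248), (100, 3, 248), (98, 4, 248), (100, 3, 248), (100, 3, 248), (97, 12, 192), (100, 12, 191), (99, 13, 192), (100, 12, 189), (38, 6, 175), (18, 110, 155), (19, 110, 155), (19, 113, 153), (19, 112, 153)]
150 [(21, 98, 236), (21, 97, 236), (21, 88, 236), (98, 4, 247), (40, 6, 132), (95, 8, 192), (96, 7, 186), (90, 7, 187), (90, 7, 187), (96, 7, 195), (96, 13, 191), (103, 14, 125), (98, 10, 103), (97, 13, 176), (18, 91, 159), (18, 102, 158), (18, 110, 156), (18, 106, 157), (18, 110, 155)]
180 [(21, 98, 236), (21, 98, 236), (21, 99, 235), (90, 2, 245), (60, 2, 135), (96, 7
[... 667 characters left out ...]
3 314 315 316 317 318 319 320 321 322 323 324 325 326 327 328 329 330 331 332 333 334 335 336 337 338 339 340 341 342 343 344 345
 346 347 348 349 350 351 352 353 354 355 356 357 358 359 360 361 362 363 364 365 366 367 368 369 370 371 372 373 374 375 376 377 378 379 380 381 382
 383]
[230 231 232 233 234 235 236 237 238 239 240 241 242 243 244 245 246 247 248 249 250 251 252 253 254 255 256 257 258 259 260 261 305 306 307 308 309
 310 311 312 313 314 315 316 317 318 319 320 321 322 323 324 325 326 327 328 329 330 331 332 333 334 335 336 337 338 339 340 341 342 343 344 345 346
 347 348 349 350 351 352 353 354 355 356 357 358 359 360 361 362 363 364 365 366 367 368 369 374 375 376 377 378 379]
```

```bash
python3 - <<'E'
s=open('h.py').read(); s=s[:s.index('def till')]
s+='''
def till(px,K,T):
    """till centre along tray +y from the wrist image; tool frame of a down-pointing tool, tray gripped (yaw: tool -y = tray +y)"""
    g=cv2.cvtColor(px,cv2.COLOR_RGB2HSV)
    m=((g[135:205,:,1]<55)&(g[135:205,:,2]>70)).mean(0)>.5
    if m[255:262].any() and m[304:311].any(): m[255:311]=True
    m=cv2.morphologyEx(m.astype(np.uint8)[None],cv2.MORPH_CLOSE,np.ones((1,13)))[0]
    n,l,st,_=cv2.connectedComponentsWithStats(m[None]); o=[]
    for i in range(1,n): o.append((st[i,0],st[i,0]+st[i,2]))
    e=max(o,key=lambda q:(q[1]-q[0])*(q[1]-q[0]<190))
    def y(u,v=170):
        d=T[:3,:3]@np.linalg.inv(K)@np.array([u,v,1.]); c=T[:3,3]; zt=0.1406-0.035
        return -(c+d*(zt-c[2])/d[2])[1]
    return y(e[0]),y(e[1]-1),o
def wtill(f):
    s=arm.sense(); im=arm.get_image('wrist'); px=im['pixels']
    cv2.imwrite(f'pics/{f}.png',px[:,:,::-1]); K=np.array([[im['fx'],0,im['cx']],[0,im['fy'],im['cy']],[0,0,1]])
    return till(px,K,np.array(im['T_tool_cam'])),s
'''
open('h.py','w').write(s)
E
cat > mpc.py <<'E'
import numpy as np
DT=.125; P0=np.array([.5224,-.3114]); P1=np.array([.541,.297]); T0=-.064; T1=.0435
def cosramp(n): k=np.arange(n+1)/n; return np.diff((1-np.cos(np.pi*k))/2)
def yaw_sched(N=35,a=3,n=12,hold=3,A=-1.35):
    w=np.zeros(N); w[a:a+n]+=A*cosramp(n); b=a+n+hold; w[b:b+n]+=(T1-T0-A)*cosramp(n); return w
def sim(v,w,s0,r0,u0=0.,kap=9.,hold=True,th=T0,vp=(0,0),k0=0,ret_all=False):
    """v: (N,2) m per row, w: yaw per row. 0.05 s hold after every 5th row"""
    r,u=r0,u0; vp=np.array(vp,float); out=[]
    def go(vn,om,T):
        nonlocal r,u,vp,th
        y=np.array([-np.sin(th),np.cos(th)]); u-=(vn-vp)@y; vp=vn.copy(); h=T/5
        for _ in range(5):
            yd=np.array([-np.cos(th),-np.sin(th)])*om   # d(yhat)/dt: coasting with rotation turns velocity into slip
            acc=-s0*(1-kap*r)+om*om*r-.05/.22*u
            u+=h*acc; r+=h*u; th+=om*h
    for k in range(len(v)):
        go(v[k]/DT,w[k]/DT,DT); out.append((r,u))
        if hold and (k0+k+1)%5==0: go(np.zeros(2),0.,.05); out[-1]=(r,u)
    return np.array(out),th
def plan(w,s0,r0,u0,p,th,vp,k0,wr=30.,kap=9.,wa=1.,rT=0.,P1=P1):
    N=len(w); f=lambda x:sim(x.reshape(N,2),w,s0,r0,u0,kap,True,th,vp,k0)[0]
    b=f(np.zeros(2*N)); J=np.array([(f(e)-b)for e in np.eye(2*N)*1.])  # (2N,N,2)
    D=np.eye(N)-np.eye(N,k=-1); A=[];c=[]
    for i in (0,1):
        S=np.zeros((N,2*N)); S[:,i::2]=D; d=np.zeros(N); d[0]=vp[i]*DT; A.append(S*wa*60);c.append(d*wa*60)
    A.append(J[:,:,0].T*wr); c.append(-b[:,0]*wr)
    E=np.zeros((2,2*N)); E[0,0::2]=1;E[1,1::2]=1; A.append(E*3e4); c.append((P1-p)*3e4)
    L=np.zeros((2,2*N)); L[0,-2]=1;L[1,-1]=1; A.append(L*3e4); c.append(np.zeros(2))
    A.append(J[:,-1,1][None]*3e3); c.append(np.array([-b[-1,1]*3e3]))
    A.append(J[:,-1,0][None]*300); c.append(np.array([(rT-b[-1,0])*300]))
    x=np.linalg.lstsq(np.vstack(A),np.concatenate(c),rcond=None)[0].reshape(N,2)
    return x
E
python3 - <<'E'
from h import *; from mpc import *
np.set_printoptions(precision=4,suppress=True,linewidth=150)
t,s=wtill('w6'); print('till',t, (t[0]+t[1])/2,t[1]-t[0],s['tcp_pos'])
r0=(t[0]+t[1])/2
w=yaw_sched()
for s0 in (0.0,.1,.2):
    x=plan(w,s0,r0,0,P0,T0,(0,0),0); o,th=sim(x,w,s0,r0)
    P=P0+np.cumsum(x,0); print('s0',s0,'r range',o[:,0].min(),o[:,0].max(),'end',o[-1],th,'vmax',np.abs(x).max(0)/DT,'P range',P.min(0),P.max(0),np.hypot(*P.T).max())
    print(np.c_[x[:35:2],T0+np.cumsum(w)[::2],P[::2],o[::2]] if s0==.1 else '')
E
```

```text
till (np.float64(0.03686337991791831), np.float64(-0.07313541115017805), [(np.int32(230), np.int32(380))]) -0.018136015616129868 -0.10999879106809636 [ 0.5224 -0.3114  0.1406]
s0 0.0 r range -0.012778076980725035 0.003074334629321101 end [-0.  0.] 0.043499999999999435 vmax [0.1904 0.4764] P range [ 0.3836 -0.3406] [0.6274 0.297 ] 0.7101928115880133

s0 0.1 r range -0.011858365770863756 0.005256750613050633 end [-0.0001  0.    ] 0.043499999999999435 vmax [0.273  0.4833] P range [ 0.5044 -0.4229] [0.7655 0.297 ] 0.8725237112099521
[[ 0.0062 -0.0079 -0.064   0.5286 -0.3193 -0.0119  0.044 ]
 [ 0.0191 -0.0113 -0.064   0.5602 -0.3411 -0.0002  0.0353]
 [ 0.0309 -0.0131 -0.1544  0.6167 -0.3662  0.0037 -0.0526]
 [ 0.0341 -0.0146 -0.4015  0.6849 -0.3949  0.0053 -0.0024]
 [ 0.0247 -0.0102 -0.739   0.7404 -0.4187  0.0028 -0.0178]
 [ 0.0082  0.0041 -1.0765  0.7654 -0.4188  0.0011 -0.0247]
 [-0.0067  0.0247 -1.3236  0.7588 -0.38   -0.001  -0.0089]
 [-0.0163  0.0442 -1.414   0.7304 -0.3008 -0.0022 -0.0707]
 [-0.0218  0.0566 -1.414   0.6891 -0.1927  0.0003  0.0052]
 [-0.0261  0.0604 -1.3892  0.6389 -0.0727  0.0035  0.0088]
 [-0.0274  0.0552 -1.2006  0.584   0.0415  0.0016  0.    ]
 [-0.0222  0.0427 -0.8739  0.5362  0.1338 -0.0005 -0.0175]
 [-0.0106  0.0285 -0.4966  0.5087  0.1978  0.0007  0.1259]
 [ 0.0011  0.0175 -0.1699  0.5055  0.2375 -0.0035 -0.017 ]
 [ 0.0068  0.0123  0.0187  0.5172  0.2642 -0.0045 -0.008 ]
 [ 0.0061  0.0086  0.0435  0.5302  0.2835 -0.0019 -0.0105]
 [ 0.0037  0.0045  0.0435  0.539   0.2947 -0.0021 -0.0041]
 [ 0.      0.      0.0435  0.541   0.297  -0.0001  0.    ]]
s0 0.2 r range -0.010844639576718013 0.007953159441251793 end [-0.0001  0.    ] 0.043499999999999435 vmax [0.4082 0.5328] P range [ 0.5312 -0.5389] [0.9256 0.297 ] 1.0666795313749078
```

Till width measures exactly 110 mm, so the reading is sound: r ≈ −18 mm. A short low hop, shifting the tray 50 mm toward −y, will measure the sag's pull and give the till room on the mug side.

Emit:
jog_arm(deltas=[[[0,0,-0.012,0.01,0],[0,0,-0.02,0,0],[0,0,-0.014,-0.005,0],[0,0,-0.004,-0.005,0],[0,0,0,0,0]]])

```text
time_s: 6.08
tcp_pos: [0.522, -0.3625, 0.1404]
ee_rot: [3.14, -0.102, -0.001]
force: [-1.2, -1.9, -3.4]
gripper_width: 0.0178
grip_force: 30.0
```

```bash
python3 - <<'E'
from h import *
np.set_printoptions(precision=4,suppress=True,linewidth=150)
for f in ('t1','t2','t3'):
    t,s=wtill(f); print(s['time_s'],'till',t,(t[0]+t[1])/2,t[1]-t[0],s['tcp_pos'],s['force'],s['wrist_torque'])
E
```

```text
6.075 till (np.float64(0.07895465445985753), np.float64(-0.031060743603534134), [(np.int32(173), np.int32(323))]) 0.023946955428161696 -0.11001539806339167 [ 0.522  -0.3625  0.1404] [-1.2444 -1.939  -3.3688] [-0.5165  0.5128 -0.0685]
6.125 till (np.float64(0.0782163335814844), np.float64(-0.0325369618233794), [(np.int32(174), np.int32(325))]) 0.0228396858790525 -0.11075329540486381 [ 0.5221 -0.3624  0.1405] [-1.1489 -2.0608 -2.8885] [-0.5592  0.3807 -0.0538]
6.175 till (np.float64(0.07673950363701745), np.float64(-0.0332750538154891), [(np.int32(176), np.int32(326))]) 0.021732224910764177 -0.11001455745250655 [ 0.5222 -0.3623  0.1405] [-0.9307 -1.5879 -4.2851] [-0.4639  0.3301 -0.1026]
```

The hop gives s ≈ 0.06 m/s², with the till creeping at 22 mm/s. It should stop near the middle, so I'll wait for drag.

Emit:
jog_arm(deltas=[[[0,0,0,0,0],[0,0,0,0,0],[0,0,0,0,0],[0,0,0,0,0],[0,0,0,0,0]]])

```text
time_s: 6.85
tcp_pos: [0.5225, -0.3615, 0.1404]
ee_rot: [-3.14, 0.1, -0.0]
force: [0.1, 0.1, -6.0]
gripper_width: 0.0182
grip_force: 30.0
```

Emit:
jog_arm(deltas=[[[0,0,0,0,0],[0,0,0,0,0],[0,0,0,0,0],[0,0,0,0,0],[0,0,0,0,0]]])

```text
time_s: 7.48
tcp_pos: [0.5224, -0.3615, 0.1405]
ee_rot: [-3.14, 0.1, -0.0]
force: [0.3, -0.4, -7.3]
gripper_width: 0.018
grip_force: 30.0
```

Emit:
jog_arm(deltas=[[[0,0,0,0,0],[0,0,0,0,0],[0,0,0,0,0],[0,0,0,0,0],[0,0,0,0,0]]])

```text
time_s: 8.1
tcp_pos: [0.5223, -0.3616, 0.1405]
ee_rot: [-3.14, 0.1, 0.0]
force: [-0.1, 1.1, -7.4]
gripper_width: 0.0182
grip_force: 30.0
```

Emit:
jog_arm(deltas=[[[0,0,0,0,0],[0,0,0,0,0],[0,0,0,0,0],[0,0,0,0,0],[0,0,0,0,0]]])

```text
time_s: 8.72
tcp_pos: [0.5223, -0.3617, 0.1405]
ee_rot: [-3.14, 0.1, 0.0]
force: [-0.6, -0.3, -8.3]
gripper_width: 0.0179
grip_force: 30.0
```

```bash
cat > p1.py <<'E'
from h import *; from mpc import *
np.set_printoptions(precision=4,suppress=True,linewidth=150)
t,s=wtill('t4'); r0=(t[0]+t[1])/2; print(s['time_s'],'till',t,r0,t[1]-t[0],s['tcp_pos'],s['ee_rot'],s['force'],s['wrist_torque'])
P=np.array(s['tcp_pos'][:2]); w=yaw_sched()
for s0 in (.04,.07,.1):
  for wr in (3,10):
    x=plan(w,s0,r0,0,P,T0,(0,0),0,wr=wr); o,th=sim(x,w,s0,r0)
    Q=P+np.cumsum(x,0); print('s0',s0,wr,'r range',o[:,0].min(),o[:,0].max(),'end',o[-1],'vmax',np.abs(x).max(0)/DT,'Q range',Q.min(0),Q.max(0),np.hypot(*Q.T).max())
    if s0==.07: print(np.c_[x[::2],(T0+np.cumsum(w))[::2],Q[::2],o[::2]])
E
python3 p1.py
```

```text
8.725 till (np.float64(0.06197016254637028), np.float64(-0.04803862843192965), [(np.int32(196), np.int32(346))]) 0.006965767057220313 -0.11000879097829994 [ 0.5223 -0.3617  0.1405] [-3.1399  0.1003  0.0004] [-0.5734 -0.3446 -8.328 ] [0.207  0.0338 0.0127]
s0 0.04 3 r range -0.04310220966329808 0.04148323410263715 end [-0.0001  0.    ] vmax [0.1539 0.4756] Q range [ 0.4711 -0.4184] [0.6403 0.3155] 0.7546623813428522
s0 0.04 10 r range -0.017378437513386025 0.016410870158876607 end [-0.0001  0.    ] vmax [0.2008 0.4725] Q range [ 0.4437 -0.3951] [0.6724 0.2985] 0.772587541779466
s0 0.07 3 r range -0.03761066389118205 0.05282734456861303 end [-0.0001  0.    ] vmax [0.1428 0.4672] Q range [ 0.4992 -0.444 ] [0.649  0.3054] 0.7757596824055538
[[ 0.0032 -0.0063 -0.064   0.5255 -0.368   0.0124  0.0397]
 [ 0.0099 -0.0133 -0.064   0.5419 -0.392   0.0304  0.0734]
 [ 0.0163 -0.0138 -0.1544  0.5716 -0.4202  0.046  -0.0309]
 [ 0.0177 -0.0084 -0.4015  0.6072 -0.4405  0.0528  0.0159]
 [ 0.0128  0.0026 -0.739   0.6359 -0.4414  0.0477 -0.0279]
 [ 0.0043  0.018  -1.0765  0.649  -0.4135  0.0385 -0.0509]
[... 1559 characters left out ...]
1676 -0.0046 -0.0398]
 [-0.0039  0.027  -0.4966  0.4818  0.2282 -0.0092  0.122 ]
 [ 0.0062  0.0159 -0.1699  0.4897  0.265  -0.0169 -0.0283]
 [ 0.0102  0.0087  0.0187  0.5089  0.2856 -0.0171  0.0018]
 [ 0.0083  0.0036  0.0435  0.5269  0.2952 -0.0097  0.0161]
 [ 0.0048  0.0004  0.0435  0.5384  0.2973 -0.0036  0.021 ]
 [ 0.     -0.      0.0435  0.541   0.297  -0.0001  0.    ]]
s0 0.1 3 r range -0.03133437341997868 0.062055216744444947 end [-0.0001  0.    ] vmax [0.1426 0.4611] Q range [ 0.519  -0.4664] [0.6549 0.2997] 0.793184888132015
s0 0.1 10 r range -0.01746534430746529 0.024325178712844148 end [-0.0001  0.    ] vmax [0.2383 0.4699] Q range [ 0.5131 -0.441 ] [0.744 0.297] 0.8565556263071996
```

Till is settled at +7 mm. The fast sections shouldn't be interrupted by camera holds, since a jerk could twist the grip. I'll re-plan with holds only where the tray is slow.

```bash
python3 - <<'E'
s=open('mpc.py').read()
s=s.replace("            yd=np.array([-np.cos(th),-np.sin(th)])*om   # d(yhat)/dt: coasting with rotation turns velocity into slip\n","")
s=s.replace("DT=.125;","DT=.125; H={5,10,20,30,35};").replace("(k0+k+1)%5==0","(k0+k+1) in H")
s=s.replace("    E=np.zeros((2,2*N)); E[0","""    for h in H:
        for j in (h-1-k0,h-k0):
            if 0<=j<N:
                S=np.zeros((2,2*N)); S[0,2*j]=S[1,2*j+1]=1; A.append(S*wh); c.append(np.zeros(2))
    E=np.zeros((2,2*N)); E[0""").replace("P1=P1):","P1=P1,wh=40.):")
s=s.replace("N=35,a=3,n=12,hold=3","N=40,a=3,n=12,hold=7")
open('mpc.py','w').write(s)
p=open('p1.py').read()
p=p[:p.index('t,s=')]+'''
r0=.007; P=np.array([.5223,-.3617]); w=yaw_sched()
for s0 in (.04,.07,.1):
  for wr in (3,6):
    x=plan(w,s0,r0,0,P,T0,(0,0),0,wr=wr); o,th=sim(x,w,s0,r0)
    Q=P+np.cumsum(x,0); print('s0',s0,wr,'r',o[:,0].min(),o[:,0].max(),'end',o[-1],'vmax',np.abs(x).max(0)/DT,'amax',np.abs(np.diff(x,axis=0)).max()/DT**2,'Q',Q.min(0),Q.max(0),np.hypot(*Q.T).max())
    if s0==.07: print(np.c_[x,(T0+np.cumsum(w)),Q,o][[0,2,4,5,7,9,10,12,15,17,19,20,22,25,28,29,32,34,35,38]])
'''
open('p1.py','w').write(p)
E
python3 p1.py
```

```text
s0 0.04 3 r -0.042704947245717155 0.04062440032382202 end [-0.0002  0.    ] vmax [0.1037 0.3863] amax 0.6919297919785297 Q [ 0.4931 -0.4193] [0.6048 0.3066] 0.7319655111362782
s0 0.04 6 r -0.031480166242155716 0.02645074161360905 end [-0.0002  0.    ] vmax [0.1308 0.3875] amax 0.6753734464394439 Q [ 0.4831 -0.4087] [0.6277 0.3008] 0.7435745652889384
s0 0.07 3 r -0.031162545185319714 0.05817045831976929 end [-0.0001  0.    ] vmax [0.1018 0.3961] amax 0.6724204396541904 Q [ 0.5096 -0.4498] [0.6046 0.2974] 0.7491692949121005
[[ 0.0019 -0.008  -0.064   0.5242 -0.3697  0.0141  0.0534]
 [ 0.0055 -0.0144 -0.064   0.5334 -0.3968  0.0356  0.0839]
 [ 0.008  -0.0101 -0.1544  0.5486 -0.4204  0.0474 -0.0356]
 [ 0.0097 -0.0088 -0.2617  0.5583 -0.4293  0.0501  0.0212]
 [ 0.0127 -0.0075 -0.5643  0.5837 -0.4459  0.054   0.014 ]
 [ 0.006   0.0012 -0.9137  0.6001 -0.4485  0.0582  0.0523]
 [ 0.0033  0.0077 -1.0765  0.6033 -0.4408  0.058   0.0022]
 [-0.0008  0.0271 -1.3236  0.6038 -0.3961  0.0524 -0.0256]
 [-0.0057  0.0443 -1.414   0.5909 -0.2756  0.0428 -0.0264]
 [-0.0064  0.0419 -1.414   0.5781 -0.1891
[... 1614 characters left out ...]
0029  0.0258 -0.4966  0.5038  0.2324 -0.0257 -0.0372]
 [ 0.0004  0.0156 -0.3209  0.5043  0.248  -0.0183  0.1182]
 [ 0.0064  0.0096  0.0187  0.5193  0.2796 -0.0154 -0.0019]
 [ 0.004   0.0044  0.0435  0.529   0.2915 -0.009   0.0475]
 [ 0.0034  0.0027  0.0435  0.5324  0.2942 -0.0064  0.0169]
 [ 0.0019  0.0001  0.0435  0.541   0.297  -0.0006  0.0086]]
s0 0.1 3 r -0.018884547363071377 0.07201348549514787 end [-0.0001  0.    ] vmax [0.0962 0.4081] amax 0.7002258684584228 Q [ 0.5209 -0.4739] [0.6006 0.297 ] 0.7607194569535685
s0 0.1 6 r -0.017924029220011295 0.051459262175789056 end [-0.0001  0.    ] vmax [0.1508 0.4216] amax 0.7126627848348868 Q [ 0.5182 -0.4655] [0.6536 0.297 ] 0.7911486267632469
```

```bash
cat > step.py <<'E'
# usage: step.py N  -> look (if rows done), fit, plan, print next N rows (rounded) and store them as executed
import sys,json,os
from h import *; from mpc import *; import mpc
from scipy.optimize import least_squares
np.set_printoptions(precision=4,suppress=True,linewidth=150)
S=json.load(open('st.json')) if os.path.exists('st.json') else dict(rows=[],yaw=[],meas=[[0,.007]])
W=yaw_sched(); n=int(sys.argv[1]); k=len(S['rows']); wr=float(sys.argv[2]) if len(sys.argv)>2 else 6.
def traj(q,meas):
    """simulate hold to hold; returns predicted r at pictures, and r,u after the last hold"""
    s0=q[0]; r,u=S['meas'][0][1],q[1]; th=T0; pr=[]; vp=np.zeros(2); ks=[m[0] for m in meas]
    for i in range(1,len(ks)):
        a,b=ks[i-1],ks[i]; v=np.array(S['rows'][a:b]); w=np.array(S['yaw'][a:b])
        mpc.H=set(); o,th2=sim(v,w,s0,r,u,9.,True,th,vp,0); pr.append(o[-1,0])
        mpc.H={b-a}; o,th=sim(v,w,s0,r,u,9.,True,th,vp,0); r,u=o[-1]; u+=q[1+i]
    mpc.H={5,10,20,30,35}
    return np.array(pr),r,u,th
s=arm.sense(); p=np.array(s['tcp_pos'][:2])
if k:
    t,s=wtill(f'f{k}'); rm=(t[0]+t[1])/2; S['meas'].append([k,rm]); p=np.array(s['tcp_pos'][:2])
    print('t',s['time_s'],'edges',t,'r',rm,'width',t[0]-t[1],s['tcp_pos'],'yaw',2*np.arctan2(s['ee_rot'][1],s['ee_rot'][0]),'F',s['force'],s['gripper_width'])
M=np.array(S['meas']); nm=len(M)
if nm>1:
    f=lambda q:np.r_[(traj(q,S['meas'])[0]-M[1:,1])/.001,(q[0]-.07)/.04,q[1]/.006,q[2:]/.015]
    q=least_squares(f,np.r_[.07,np.zeros(nm)]).x; pr,r,u,th=traj(q,S['meas']); r+=M[-1,1]-pr[-1]
    print('fit',q,'prior pred',traj(np.r_[.07,np.zeros(nm)],S['meas'])[0],M[1:,1])
else: q=[.07];r,u,th=S['meas'][0][1],0.,T0
x=plan(W[k:],q[0],r,u,p,th,(0,0),k,wr=wr,wh=80.); o,_=sim(x,W[k:],q[0],r,u,9.,True,th,(0,0),k)
Q=p+np.cumsum(x,0); print('state r,u,th',r,u,th,'plan r',o[:,0].min(),o[:,0].max(),'Q',Q.min(0),Q.max(0),np.hypot(*Q.T).max())
print('r next',o[:n,0])
R=np.diff(np.round(np.cumsum(np.c_[x,W[k:]],0)[:n]/[.0005,.0005,.005]),axis=0,prepend=0)*[.0005,.0005,.005]
print(R); S['rows']+=R[:,:2].tolist(); S['yaw']+=R[:,2].tolist()
json.dump(S,open('st_next.json','w'))
E
python3 step.py 5
```

```text
state r,u,th 0.007 0.0 -0.064 plan r -0.03985233753772005 0.05533068094681246 Q [ 0.5059 -0.4478] [0.6085 0.297 ] 0.7516307716397927
r next [0.0154 0.0271 0.0383 0.0455 0.044 ]
[[ 0.0025 -0.0095  0.    ]
 [ 0.0045 -0.014   0.    ]
 [ 0.0055 -0.0145  0.    ]
 [ 0.0065 -0.012  -0.025 ]
 [ 0.005  -0.005  -0.065 ]]
```

Emit:
jog_arm(deltas=[[[0,0.0025,-0.0095,0.025,0],[0,0.0045,-0.014,0.05,0],[0,0.0055,-0.0145,0.05,0],[0,0.0065,-0.012,0.045,-0.025],[0,0.005,-0.005,0.02,-0.065]]])

```text
time_s: 9.4
tcp_pos: [0.5471, -0.4179, 0.3341]
ee_rot: [3.13, -0.244, 0.006]
force: [0.4, 0.0, -8.4]
gripper_width: 0.0177
grip_force: 30.0
```

```bash
cp st_next.json st.json; python3 step.py 5
```

```text
t 9.4 edges (np.float64(0.10547056592500144), np.float64(0.014641799140272877), [(np.int32(137), np.int32(261))]) r 0.060056182532637156 width 0.09082876678472857 [ 0.5471 -0.4179  0.3341] yaw -0.1558288198298181 F [ 0.3595  0.0224 -8.3983] 0.017699177224733523
fit [0.0016 0.006  0.    ] prior pred [0.0457] [0.0601]
state r,u,th 0.06004701748509603 -0.00019721825852455876 -0.15400000000000005 plan r -0.04656621918560034 0.05696929521051518 Q [ 0.4636 -0.4148] [0.5802 0.3245] 0.6954599590828182
r next [0.057  0.0489 0.0401 0.0343 0.0382]
[[ 0.003   0.003  -0.105 ]
 [ 0.009   0.008  -0.14  ]
 [ 0.01    0.0095 -0.165 ]
 [ 0.008   0.009  -0.175 ]
 [ 0.0025  0.006  -0.175 ]]
```

The till's right edge is hidden by the bar (column 261), so r = left edge − 55 mm = 50.5 mm. I'll fix that and re-plan without a new picture.

```bash
python3 - <<'E'
s=open('step.py').read()
s=s.replace("rm=(t[0]+t[1])/2;","rm=float(t[0]-.055 if t[0]-t[1]<.106 and t[2] and any(abs(e[1]-261)<4 for e in t[2]) else t[1]+.055 if t[0]-t[1]<.106 else (t[0]+t[1])/2);")
s=s.replace("if k:\n","if len(sys.argv)>3: S['meas'].append([k,float(sys.argv[3])])\nelif k:\n")
open('step.py','w').write(s)
E
python3 step.py 5 6 0.0505
```

```text
fit [0.0474 0.002  0.    ] prior pred [0.0457] [0.0505]
state r,u,th 0.04932069446171057 -0.02400257687744765 -0.15400000000000005 plan r -0.04500687559956448 0.04927376051456684 Q [ 0.4963 -0.4279] [0.5999 0.2987] 0.7338434786327742
r next [0.0468 0.0446 0.0424 0.0414 0.047 ]
[[ 0.005  -0.001  -0.105 ]
 [ 0.0125 -0.003  -0.14  ]
 [ 0.015  -0.0035 -0.165 ]
 [ 0.012  -0.002  -0.175 ]
 [ 0.0045  0.001  -0.175 ]]
```

Emit:
jog_arm(deltas=[[[0,0.005,-0.001,0,-0.105],[0,0.0125,-0.003,0,-0.14],[0,0.015,-0.0035,0,-0.165],[0,0.012,-0.002,0,-0.175],[0,0.0045,0.001,0,-0.175]]])

```text
time_s: 10.07
tcp_pos: [0.5957, -0.4248, 0.3285]
ee_rot: [-2.816, 1.392, 0.004]
force: [-0.1, -1.5, -8.9]
gripper_width: 0.018
grip_force: 30.0
```

```bash
python3 - <<'E'
import json
S=json.load(open('st_next.json')); print(S['meas'],len(S['rows'])); json.dump(S,open('st.json','w'))
E
python3 step.py 10 10
```

```text
[[0, 0.007], [5, 0.0505]] 10
t 10.075 edges (np.float64(0.10895171467345421), np.float64(0.015190825057177323), [(np.int32(132), np.int32(260))]) r 0.053951714673454214 width 0.09376088961627689 [ 0.5957 -0.4248  0.3285] yaw 5.364676157060426 F [-0.1119 -1.5216 -8.909 ] 0.017988722642502498
fit [0.0386 0.0001 0.0104 0.    ] prior pred [0.0457 0.0253] [0.0505 0.054 ]
state r,u,th 0.057763765061160946 0.07551281800339256 -0.9140000000000006 plan r -0.028408710455567674 0.060330648949050936 Q [ 0.5044 -0.415 ] [0.604 0.297] 0.7276228853150409
r next [ 0.0603  0.0527  0.0415  0.0305  0.0215  0.0148  0.0102  0.007   0.0042 -0.0011]
[[ 0.002   0.01   -0.165 ]
 [ 0.0035  0.0305 -0.14  ]
 [ 0.003   0.046  -0.105 ]
 [-0.0005  0.057  -0.065 ]
 [-0.003   0.063  -0.025 ]
 [-0.0065  0.0635  0.    ]
 [-0.0075  0.0595  0.    ]
 [-0.008   0.049   0.    ]
 [-0.007   0.0345  0.    ]
 [-0.0035  0.0135  0.    ]]
```

```bash
sed -i 's/N=40,a=3,n=12,hold=7/N=45,a=3,n=12,hold=12/; s/H={5,10,20,30,35}/H={5,10,20,30,35,40}/' mpc.py; sed -i 's/{5,10,20,30,35}/{5,10,20,30,35,40}/' step.py
sed -i "s/    A.append(J\[:,:,0\]/    A.append(np.eye(2*N)*8.); c.append(np.zeros(2*N))\n    A.append(J[:,:,0]/" mpc.py
for w in 10 20; do python3 step.py 10 $w 0.05395; done
```

```text
fit [0.0386 0.0001 0.0104 0.    ] prior pred [0.0457 0.0253] [0.0505 0.0539]
state r,u,th 0.05776187969761283 0.07550939235503625 -0.9140000000000006 plan r -0.00037876658782851855 0.061067735774533755 Q [ 0.5402 -0.4179] [0.6401 0.297 ] 0.7307148237668744
r next [0.0611 0.0546 0.0441 0.0329 0.0229 0.0148 0.0089 0.0051 0.0034 0.0041]
[[ 0.0035  0.0065 -0.165 ]
 [ 0.0085  0.0205 -0.14  ]
 [ 0.0095  0.031  -0.105 ]
 [ 0.009   0.0385 -0.065 ]
 [ 0.0065  0.043  -0.025 ]
 [ 0.0045  0.0445  0.    ]
 [ 0.002   0.042   0.    ]
 [ 0.0005  0.0355  0.    ]
 [-0.0005  0.0255  0.    ]
 [-0.0005  0.0105  0.    ]]
fit [0.0386 0.0001 0.0104 0.    ] prior pred [0.0457 0.0253] [0.0505 0.0539]
state r,u,th 0.05776187969761283 0.07550939235503625 -0.9140000000000006 plan r -0.001757901566598996 0.0571081648123312 Q [ 0.5401 -0.4164] [0.6541 0.297 ] 0.7339491758875312
r next [ 0.0571  0.0442  0.0289  0.0161  0.0072  0.002  -0.0005 -0.0013 -0.001   0.0002]
[[ 0.0075  0.0085 -0.165 ]
 [ 0.015   0.0215 -0.14  ]
 [ 0.0155  0.03   -0.105 ]
 [ 0.0115  0.037  -0.065 ]
 [ 0.0065  0.0415 -0.025 ]
 [ 0.002   0.043   0.    ]
 [-0.0005  0.0405  0.    ]
 [-0.002   0.0345  0.    ]
 [-0.0025  0.0245  0.    ]
 [-0.001   0.011   0.    ]]
```

```bash
sed -i 's/{5,10,20,30,35,40}/{5,10,15,25,30,35,40}/' mpc.py step.py
python3 step.py 5 15 0.05395
```

```text
fit [0.0386 0.0001 0.0104 0.    ] prior pred [0.0457 0.0253] [0.0505 0.0539]
state r,u,th 0.05776187969761283 0.07550939235503625 -0.9140000000000006 plan r -0.002167658166615537 0.056883749723338546 Q [ 0.541  -0.4138] [0.6481 0.297 ] 0.7301854558868792
r next [0.0569 0.0435 0.0285 0.0182 0.0183]
[[ 0.0055  0.011  -0.165 ]
 [ 0.0135  0.025  -0.14  ]
 [ 0.015   0.028  -0.105 ]
 [ 0.0115  0.023  -0.065 ]
 [ 0.004   0.012  -0.025 ]]
```

Emit:
jog_arm(deltas=[[[0,0.0055,0.011,0.001,-0.165],[0,0.0135,0.025,0.001,-0.14],[0,0.015,0.028,0.001,-0.105],[0,0.0115,0.023,0.001,-0.065],[0,0.004,0.012,0.001,-0.025]]])

```text
time_s: 10.75
tcp_pos: [0.6452, -0.3245, 0.3343]
ee_rot: [2.393, -2.036, -0.002]
force: [-0.9, -0.4, -7.9]
gripper_width: 0.0178
grip_force: 30.0
```

```bash
cp st_next.json st.json; python3 step.py 10 15
```

```text
t 10.75 edges (np.float64(0.09074770306195597), np.float64(-0.02219879596075672), [(np.int32(157), np.int32(311))]) r 0.034274453550599625 width 0.11294649902271268 [ 0.6452 -0.3245  0.3343] yaw -1.4099377143429837 F [-0.8808 -0.4167 -7.9023] 0.01776359833115165
fit [ 0.0277 -0.0028  0.0069  0.0221  0.    ] prior pred [ 0.0457  0.0253 -0.0638] [0.0505 0.0539 0.0343]
state r,u,th 0.03741979957416174 0.06224593931931432 -1.413999999999999 plan r -0.011682313546959153 0.03864486824887089 Q [ 0.541  -0.3112] [0.6886 0.2983] 0.7442786143795175
r next [ 0.0386  0.0309  0.0201  0.0096  0.001  -0.0054 -0.0096 -0.0117 -0.0115 -0.0065]
[[ 0.0045  0.0135  0.    ]
 [ 0.0085  0.041   0.    ]
 [ 0.009   0.0615  0.    ]
 [ 0.006   0.0745  0.    ]
 [ 0.0035  0.081   0.    ]
 [ 0.0005  0.0805  0.    ]
 [-0.0005  0.0745  0.    ]
 [-0.0015  0.062   0.    ]
 [-0.001   0.0425  0.    ]
 [-0.0005  0.016   0.    ]]
```

```bash
sed -i 's/{5,10,15,25,30,35,40}/{5,10,15,25,35,40,45,50}/' mpc.py step.py; sed -i 's/N=45,a=3,n=12,hold=12/N=55,a=3,n=12,hold=22/' mpc.py
sed -i 's/t\[0\]-t\[1\]<.106 and t\[2\] and any(abs(e\[1\]-261)<4 for e in t\[2\])/any(254<e[1]<313 for e in t[2])/; s/t\[1\]+.055 if t\[0\]-t\[1\]<.106/t[1]+.055 if any(254<e[0]<313 for e in t[2])/' step.py; grep -n "rm=" step.py
python3 step.py 10 15 0.03575
```

```text
20:    t,s=wtill(f'f{k}'); rm=float(t[0]-.055 if any(254<e[1]<313 for e in t[2]) else t[1]+.055 if any(254<e[0]<313 for e in t[2]) else (t[0]+t[1])/2); S['meas'].append([k,rm]); p=np.array(s['tcp_pos'][:2])
fit [ 0.0269 -0.0031  0.0066  0.024   0.    ] prior pred [ 0.0457  0.0253 -0.0638] [0.0505 0.0539 0.0357]
state r,u,th 0.03901723905591203 0.06469200341953298 -1.413999999999999 plan r -0.013471857877041533 0.04015739765653689 Q [ 0.541  -0.3161] [0.7217 0.297 ] 0.7471086181567268
r next [ 0.0402  0.0318  0.0202  0.0089 -0.0003 -0.0071 -0.0115 -0.0135 -0.013  -0.0073]
[[0.0055 0.0075 0.    ]
 [0.013  0.022  0.    ]
 [0.0145 0.033  0.    ]
 [0.013  0.0395 0.    ]
 [0.0105 0.0425 0.    ]
 [0.0075 0.0425 0.    ]
 [0.0055 0.039  0.    ]
 [0.0035 0.033  0.    ]
 [0.0025 0.023  0.    ]
 [0.0005 0.0095 0.    ]]
```

Emit:
jog_arm(deltas=[[[0,0.0055,0.0075,0,0],[0,0.013,0.022,0,0],[0,0.0145,0.033,0,0],[0,0.013,0.0395,0,0],[0,0.0105,0.0425,0,0]]])

```text
time_s: 11.42
tcp_pos: [0.702, -0.1803, 0.3349]
ee_rot: [2.39, -2.039, -0.001]
force: [1.1, -0.6, -7.6]
gripper_width: 0.0179
grip_force: 30.0
```

Emit:
jog_arm(deltas=[[[0,0.0075,0.0425,0,0],[0,0.0055,0.039,0,0],[0,0.0035,0.033,0,0],[0,0.0025,0.023,0,0],[0,0.0005,0.0095,0,0]]])

```text
time_s: 12.05
tcp_pos: [0.7211, -0.0333, 0.3353]
ee_rot: [2.39, -2.038, -0.0]
force: [-0.7, 0.4, -7.8]
gripper_width: 0.0183
grip_force: 30.0
```

```bash
cp st_next.json st.json; python3 step.py 10 15
```

```text
t 12.05 edges (np.float64(0.06786756651644649), np.float64(-0.042133523893516045), [(np.int32(188), np.int32(338))]) r 0.012867021311465221 width 0.11000109040996253 [ 0.7211 -0.0333  0.3353] yaw -1.4120505566376162 F [-0.7402  0.418  -7.8013] 0.018319444432112617
fit [ 0.0168 -0.0056  0.002   0.0213  0.0116  0.    ] prior pred [ 0.0457  0.0253 -0.0638 -0.3658] [0.0505 0.0539 0.0357 0.0129]
state r,u,th 0.016171464293125083 0.06549790210657289 -1.413999999999999 plan r -0.010118261823029629 0.019935686490190934 Q [ 0.541  -0.0243] [0.8059 0.3515] 0.8624153461987168
r next [ 0.0199  0.0171  0.0115  0.0054 -0.0002 -0.0048 -0.0082 -0.0101 -0.0099 -0.0041]
[[0.003  0.009  0.    ]
 [0.006  0.028  0.    ]
 [0.007  0.0415 0.    ]
 [0.006  0.0505 0.    ]
 [0.0045 0.055  0.    ]
 [0.0035 0.055  0.    ]
 [0.003  0.0505 0.    ]
 [0.002  0.042  0.    ]
 [0.0025 0.0285 0.    ]
 [0.001  0.0105 0.    ]]
```

```bash
cat > opt.py <<'E'
import sys; sys.argv=['x','10','15','0.0129']
src=open('step.py').read().split("x=plan(")[0].replace("(q[0]-.07)/.04","q[0]/.05"); exec(src)
for j in (0,3,6,9):
  for tail in (4,8):
    N=25+j+12+tail; W2=np.r_[np.zeros(j),(T1-th)*cosramp(12),np.zeros(tail)]
    for s0 in (0.,.03):
      mpc.H={35,40,45,50}-{N}
      x=plan(W2,s0,r,u,p,th,(0,0),25,wr=10,wh=60.); o,_=sim(x,W2,s0,r,u,9.,True,th,(0,0),25); Q=p+np.cumsum(x,0)
      print(j,tail,s0,'r',o[:,0].min(),o[:,0].max(),'vmax',np.abs(x).max(0)/DT,'a',np.abs(np.diff(x,axis=0)).max()/DT**2,'Q',Q.min(0),Q.max(0),'R',np.hypot(*Q.T).max())
E
python3 opt.py
```

```text
fit [ 0.0099 -0.0073 -0.001   0.0188  0.0067  0.    ] prior pred [ 0.0457  0.0253 -0.0638 -0.3658] [0.0505 0.0539 0.0357 0.0129]
0 4 0.0 r -0.08238413033558076 0.022162054892449903 vmax [1.2179 0.8761] a 4.8674508382221315 Q [0.541  0.0526] [1.0421 0.4163] R 1.1115515502772573
0 4 0.03 r -0.11436835268426197 0.013484991734546793 vmax [0.9867 0.7103] a 3.8099044444445975 Q [0.541  0.0346] [0.9535 0.4028] R 1.0350806858223593
0 8 0.0 r -0.08112821933300357 0.02163425052966302 vmax [0.5928 0.7088] a 3.170712761046252 Q [0.541  0.0313] [1.0293 0.391 ] R 1.0985478111610285
0 8 0.03 r -0.0891797772874376 0.01681404966399231 vmax [0.4406 0.5164] a 2.2732870256382776 Q [0.541  0.0106] [0.9125 0.3536] R 0.9767470519226066
3 4 0.0 r -0.03872074361976269 0.022981648956286935 vmax [0.5877 0.8821] a 3.6077326812535406 Q [0.541  0.0317] [0.8514 0.4146] R 0.9226439760873287
3 4 0.03 r -0.05429292185388837 0.015322482248673419 vmax [0.4762 0.72  ] a 2.90490264352102 Q [0.541  0.0188] [0.8293 0.3557] R 0.8963744195003129
3 8 0.0 r -0.04380509665684126 0.02016173096573977 vmax [0.5482 0.6656] a 1.7641
[... 723 characters left out ...]
ax [0.2815 0.3894] a 1.016467145010162 Q [ 0.541  -0.0126] [0.7906 0.2988] R 0.8375266317537906
9 4 0.0 r -0.006162748158641961 0.023433508634784463 vmax [0.4737 0.5527] a 2.58142999717116 Q [ 0.541 -0.008] [0.8217 0.4437] R 0.8860513697085718
9 4 0.03 r -0.01771258986722882 0.016414636589172634 vmax [0.3455 0.4391] a 1.8734558233333425 Q [ 0.541  -0.0126] [0.7793 0.3507] R 0.8413896781443763
9 8 0.0 r -0.0059100748111087995 0.020726392480644413 vmax [0.3897 0.478 ] a 1.285413064387749 Q [ 0.541  -0.0114] [0.8299 0.385 ] R 0.8894096334124856
9 8 0.03 r -0.012405601607237722 0.017469045966183035 vmax [0.2808 0.3509] a 0.8990629285441355 Q [ 0.541  -0.0168] [0.7814 0.2971] R 0.8261152442500087
```

```bash
sed -i "s/P1=P1,wh=40.):/P1=P1,wh=40.,wx=0.):/; s/    E=np.zeros((2,2\*N)); E\[0/    C=np.zeros((N,2*N)); C[:,0::2]=np.tril(np.ones((N,N))); A.append(C*wx); c.append((.66-p[0])*np.ones(N)*wx)\n    E=np.zeros((2,2*N)); E[0/" mpc.py
cat > opt2.py <<'E'
exec(open('opt.py').read().split("for j in")[0])
for TE in (T1,T1-np.pi):
 for j in (2,5,8):
  for n in ((12,) if TE>0 else (15,)):
   for tail in (5,9):
    N=25+j+n+tail; W2=np.r_[np.zeros(j),(TE-th)*cosramp(n),np.zeros(tail)]
    res=[]
    for s0 in (0.,.03):
      mpc.H={35,40,45,50}-{N}
      x=plan(W2,s0,r,u,p,th,(0,0),25,wr=4,wh=20.,wx=6.); o,_=sim(x,W2,s0,r,u,9.,True,th,(0,0),25); Q=p+np.cumsum(x,0)
      print(round(TE,2),j,n,tail,s0,'r',o[:,0].min(),o[:,0].max(),'vmax',np.abs(x).max(0)/DT,'a',np.abs(np.diff(x,axis=0)).max()/DT**2,'Q',Q.min(0),Q.max(0),'R',np.hypot(*Q.T).max())
E
python3 opt2.py
```

```text
fit [ 0.0099 -0.0073 -0.001   0.0188  0.0067  0.    ] prior pred [ 0.0457  0.0253 -0.0638 -0.3658] [0.0505 0.0539 0.0357 0.0129]
0.04 2 12 5 0.0 r -0.05549259911598547 0.02988425550240429 vmax [0.625  0.7381] a 2.9088826422624083 Q [0.541  0.0278] [0.9157 0.377 ] R 0.9854730097649799
0.04 2 12 5 0.03 r -0.08866078833439872 0.018245767647200387 vmax [0.4912 0.5772] a 2.239285783389171 Q [0.541  0.0128] [0.865 0.371] R 0.9383860693591966
0.04 2 12 9 0.0 r -0.05960878563178391 0.031894850943172334 vmax [0.4532 0.6041] a 1.6033760720370824 Q [0.541  0.0149] [0.9238 0.363 ] R 0.9915174680084051
0.04 2 12 9 0.03 r -0.08695582488717807 0.021510371518221605 vmax [0.3223 0.3819] a 1.010880427865896 Q [ 0.541  -0.0035] [0.8386 0.3615] R 0.8959717237664697
0.04 5 12 5 0.0 r -0.00014389130155787307 0.04976365147250159 vmax [0.4692 0.6254] a 1.7646950769440022 Q [0.541  0.0034] [0.8275 0.3745] R 0.885069715628387
0.04 5 12 5 0.03 r -0.020530968463967 0.024889272098752316 vmax [0.3915 0.502 ] a 1.4307770936098954 Q [ 0.541 -0.004] [0.8005 0.3116] R 0.8572642441938187
0.04 5 12 9 0.0 r -0.005125318
[... 2150 characters left out ...]
4 Q [ 0.541  -0.0159] [0.7172 0.385 ] R 0.7688686533238545
-3.1 8 15 5 0.0 r -2.957784199461599e-06 0.08856629092692646 vmax [0.2344 0.3474] a 0.9098734016141209 Q [ 0.541  -0.0314] [0.735  0.3464] R 0.8082131698433747
-3.1 8 15 5 0.03 r -0.00014520998717316053 0.05618355061460424 vmax [0.1763 0.2632] a 0.6957448154805552 Q [ 0.541  -0.0246] [0.7191 0.3591] R 0.7929250806219601
-3.1 8 15 9 0.0 r -1.1946833585633907e-05 0.08503371123138949 vmax [0.1741 0.3084] a 0.7196426443558088 Q [ 0.541  -0.0291] [0.7319 0.3511] R 0.810175876119082
-3.1 8 15 9 0.03 r -0.00011854167405979344 0.05874581910007961 vmax [0.1356 0.3007] a 0.6168806026667978 Q [ 0.541 -0.022] [0.7183 0.3839] R 0.7950873226676523
```

```bash
cat > opt3.py <<'E'
exec(open('opt.py').read().split("for j in")[0])
print('est r,u',r,u); u=.07; TE=T1-np.pi
for j,tail,wr in ((1,9,10),(2,8,10),(3,7,10),(4,6,10),(3,7,20),(4,6,20)):
    n=15;N=25+j+n+tail; W2=np.r_[np.zeros(j),(TE-th)*cosramp(n),np.zeros(tail)]
    for s0 in (0.,.03):
      mpc.H={35,40,45}
      x=plan(W2,s0,r,u,p,th,(0,0),25,wr=wr,wh=40.,wx=3.); o,_=sim(x,W2,s0,r,u,9.,True,th,(0,0),25); Q=p+np.cumsum(x,0)
      print(j,tail,wr,s0,'r',o[:,0].min(),o[:,0].max(),'vmax',np.abs(x).max(0)/DT,'a',np.abs(np.diff(x,axis=0)).max()/DT**2,'Q',Q.min(0),Q.max(0),'R',np.hypot(*Q.T).max())
      if j==3 and wr==10: print(np.c_[x,th+np.cumsum(W2),Q,o])
E
python3 opt3.py
```

```text
fit [ 0.0099 -0.0073 -0.001   0.0188  0.0067  0.    ] prior pred [ 0.0457  0.0253 -0.0638 -0.3658] [0.0505 0.0539 0.0357 0.0129]
est r,u 0.016393933842977104 0.06938919601187775
1 9 10 0.0 r 0.00021212576701119327 0.031178923031375746 vmax [0.23  0.432] a 1.0943047410519378 Q [ 0.541  -0.0055] [0.7319 0.321 ] R 0.7717916500506156
1 9 10 0.03 r 0.00041805190536279993 0.056850799738349 vmax [0.2821 0.5139] a 1.314402535516186 Q [0.4755 0.0033] [0.7201 0.3725] R 0.7529307172198736
2 8 10 0.0 r 0.00013556500715922868 0.023197080379447545 vmax [0.1794 0.4017] a 0.9820102105650896 Q [ 0.541  -0.0111] [0.7364 0.3161] R 0.7830218658404653
2 8 10 0.03 r 0.0002519984215867241 0.04240261257596611 vmax [0.2363 0.4967] a 1.3006292297469235 Q [ 0.5197 -0.0013] [0.7207 0.3677] R 0.7644790521177582
3 7 10 0.0 r 7.889551576285943e-05 0.019949046914553414 vmax [0.1548 0.3728] a 0.8043649878586978 Q [ 0.541  -0.0165] [0.7448 0.3118] R 0.7956516235439948
[[ 0.0027  0.0163 -1.414   0.7238 -0.0165  0.0199  0.0278]
 [ 0.0042  0.0288 -1.414   0.7279  0.0123  0.0199  0.0004]
 [ 0.0047  0.038  -1.414   0.7326
[... 3187 characters left out ...]
73] a 0.9951157496493661 Q [ 0.541  -0.0118] [0.7269 0.3491] R 0.7879667065429037
3 7 20 0.0 r 7.298307382071076e-05 0.01697822750352363 vmax [0.1592 0.3704] a 0.8110809414216911 Q [ 0.541  -0.0159] [0.7563 0.3062] R 0.8036622184046904
3 7 20 0.03 r 9.456769216698257e-05 0.017073138283154165 vmax [0.2161 0.4941] a 1.2465552453800341 Q [ 0.5385 -0.0041] [0.7326 0.3595] R 0.7939588406259775
4 6 20 0.0 r 3.22631324941787e-05 0.017332687002135416 vmax [0.1985 0.3446] a 0.7524056376319785 Q [ 0.541  -0.0209] [0.766  0.3053] R 0.8127694149155391
4 6 20 0.03 r 4.820956326094701e-08 0.01711877208380824 vmax [0.1627 0.438 ] a 1.0456684065522084 Q [ 0.541  -0.0101] [0.7385 0.3483] R 0.8004921763881722
```

```bash
python3 - <<'E'
s=open('step.py').read()
s=s.replace("W=yaw_sched();","W=np.r_[S['yaw'][:25],np.zeros(3),(T1-np.pi+1.414)*cosramp(15),np.zeros(7)];")
s=s.replace("{5,10,15,25,35,40,45,50}","{5,10,15,25,35,40,45}").replace("(q[0]-.07)/.04","(q[0]-.01)/.04").replace("wh=80.)","wh=40.,wx=3.)")
open('step.py','w').write(s)
m=open('mpc.py').read().replace("{5,10,15,25,35,40,45,50}","{5,10,15,25,35,40,45}"); open('mpc.py','w').write(m)
E
python3 step.py 10 10 0.0129
```

```text
fit [ 0.0106 -0.0072 -0.0007  0.0191  0.0072  0.    ] prior pred [ 0.0457  0.0253 -0.0638 -0.3658] [0.0505 0.0539 0.0357 0.0129]
state r,u,th 0.016375802611777564 0.06901688329125943 -1.413999999999999 plan r 0.00010088597643825143 0.02123292442126368 Q [ 0.541  -0.0166] [0.7333 0.3287] 0.786920247555499
r next [0.0206 0.0209 0.019  0.0166 0.015  0.0149 0.0165 0.0192 0.0212 0.0154]
[[ 0.0015  0.016   0.    ]
 [ 0.003   0.0335  0.    ]
 [ 0.003   0.045   0.    ]
 [ 0.0025  0.0505 -0.02  ]
 [ 0.002   0.0515 -0.055 ]
 [ 0.      0.0485 -0.085 ]
 [-0.001   0.042  -0.12  ]
 [-0.0035  0.033  -0.14  ]
 [-0.0055  0.023  -0.16  ]
 [-0.0065  0.0115 -0.175 ]]
```

Emit:
jog_arm(deltas=[[[0,0.0015,0.016,0,0],[0,0.003,0.0335,0,0],[0,0.003,0.045,0,0],[0,0.0025,0.0505,0,-0.02],[0,0.002,0.0515,0,-0.055]]])

```text
time_s: 12.72
tcp_pos: [0.7331, 0.1627, 0.3357]
ee_rot: [-2.307, 2.132, -0.0]
force: [0.1, 0.1, -7.8]
gripper_width: 0.0181
grip_force: 30.0
```

Emit:
jog_arm(deltas=[[[0,0,0.0485,0,-0.085],[0,-0.001,0.042,0,-0.12],[0,-0.0035,0.033,0,-0.14],[0,-0.0055,0.023,0,-0.16],[0,-0.0065,0.0115,0,-0.175]]])

```text
time_s: 13.35
tcp_pos: [0.7163, 0.3211, 0.3347]
ee_rot: [1.461, -2.78, 0.0]
force: [0.5, -0.8, -8.0]
gripper_width: 0.0172
grip_force: 30.0
```

```bash
cp st_next.json st.json; python3 step.py 5 10
```

```text
t 13.35 edges (np.float64(0.07239421500389379), np.float64(-0.03759519931142411), [(np.int32(183), np.int32(333)), (np.int32(515), np.int32(551))]) r 0.017399507846234837 width 0.10998941431531789 [0.7163 0.3211 0.3347] yaw -2.1740906419010506 F [ 0.4642 -0.8311 -8.0486] 0.017193480542316494
fit [ 0.0115 -0.0069 -0.0003  0.0194  0.0079 -0.0012  0.    ] prior pred [ 0.0457  0.0253 -0.0638 -0.3658 -1.2048] [0.0505 0.0539 0.0357 0.0129 0.0174]
state r,u,th 0.012140517305662013 -0.10490282351791211 -2.168999999999999 plan r 0.0002060933314951244 0.013751444673095024 Q [0.541 0.297] [0.7079 0.3223] 0.7776384570120154
r next [0.0065 0.0071 0.0101 0.0128 0.0133]
[[-0.0085  0.0005 -0.175 ]
 [-0.017   0.0005 -0.175 ]
 [-0.022   0.     -0.16  ]
 [-0.023  -0.001  -0.14  ]
 [-0.019  -0.001  -0.12  ]]
```

Emit:
jog_arm(deltas=[[[0,-0.0085,0.0005,0,-0.175],[0,-0.017,0.0005,0,-0.175],[0,-0.022,0,0,-0.16],[0,-0.023,-0.001,0,-0.14],[0,-0.019,-0.001,0,-0.12]]])

```text
time_s: 14.02
tcp_pos: [0.6263, 0.318, 0.3357]
ee_rot: [0.313, -3.126, 0.001]
force: [-0.8, 0.6, -8.2]
gripper_width: 0.0177
grip_force: 30.0
```

```bash
cp st_next.json st.json; python3 step.py 5 10
```

```text
t 14.025 edges (np.float64(0.0652211713653142), np.float64(-0.044767726146645606), [(np.int32(194), np.int32(344)), (np.int32(516), np.int32(538))]) r 0.010226722609334299 width 0.10998889751195981 [0.6263 0.318  0.3357] yaw -2.9419441653607388 F [-0.8467  0.6339 -8.181 ] 0.017743991542911078
fit [ 0.013  -0.0066  0.0003  0.0199  0.0089  0.0004 -0.0046  0.    ] prior pred [ 0.0457  0.0253 -0.0638 -0.3658 -1.2048 -2.962 ] [0.0505 0.0539 0.0357 0.0129 0.0174 0.0102]
state r,u,th 0.009263067147316985 -0.019422131996121198 -2.939000000000001 plan r -0.000465504086314563 0.010362669937304662 Q [0.5356 0.297 ] [0.6036 0.3164] 0.6814540690788963
r next [0.0097 0.0103 0.0104 0.01   0.0095]
[[-0.0225 -0.0015 -0.09  ]
 [-0.03   -0.0025 -0.05  ]
 [-0.022  -0.002  -0.02  ]
 [-0.012  -0.0015  0.    ]
 [-0.004  -0.002   0.    ]]
```

Emit:
jog_arm(deltas=[[[0,-0.0225,-0.0015,0,-0.09],[0,-0.03,-0.0025,0,-0.05],[0,-0.022,-0.002,-0.003,-0.02],[0,-0.012,-0.0015,-0.01,0],[0,-0.004,-0.002,-0.012,0]]])

```text
time_s: 14.7
tcp_pos: [0.5362, 0.3089, 0.311]
ee_rot: [-0.069, 3.14, 0.001]
force: [0.2, 0.1, -8.1]
gripper_width: 0.0179
grip_force: 30.0
```

```bash
cp st_next.json st.json; python3 step.py 5 10; python3 -c "
from h import *
s=arm.sense(); print(s['tcp_pos'],2*np.arctan2(s['ee_rot'][1],s['ee_rot'][0]))"
```

```text
t 14.7 edges (np.float64(0.055781319852336676), np.float64(-0.05421231671103549), [(np.int32(207), np.int32(357)), (np.int32(520), np.int32(527))]) r 0.0007845015706505927 width 0.10999363656337216 [0.5362 0.3089 0.311 ] yaw 3.185847513716947 F [ 0.2458  0.0572 -8.0504] 0.017919732676288713
fit [ 0.0153 -0.006   0.0013  0.0207  0.0106  0.003  -0.0033 -0.0117  0.    ] prior pred [ 0.0457  0.0253 -0.0638 -0.3658 -1.2048 -2.962  -6.0324] [0.0505 0.0539 0.0357 0.0129 0.0174 0.0102 0.0008]
state r,u,th 0.000415398906836432 -0.0076517122985282375 -3.098999999999999 plan r -0.02689099764072138 0.17126926108999355 Q [0.531  0.2968] [0.541  0.4879] 0.7211348728400747
r next [ 0.111   0.1713  0.1057 -0.0266 -0.0269]
[[-0.004   0.1135  0.    ]
 [-0.001   0.0655  0.    ]
 [ 0.0035 -0.0605  0.    ]
 [ 0.0065 -0.1305  0.    ]
 [ 0.      0.      0.    ]]
[0.53537041 0.30839323 0.30867763] -3.0980313103037123
```

Emit:
jog_arm(deltas=[[[0,0.001,-0.002,-0.016,0],[0,0.0015,-0.004,-0.014,0],[0,0.0015,-0.004,-0.01,0],[0,0.001,-0.0025,-0.006,0],[0,0,0,-0.003,0]]])

```text
time_s: 15.38
tcp_pos: [0.5417, 0.2965, 0.2614]
ee_rot: [-0.067, 3.141, -0.0]
force: [-0.2, -0.6, -7.2]
gripper_width: 0.0179
grip_force: 30.0
```

```bash
cat > now.py <<'E'
import sys
from h import *
np.set_printoptions(precision=4,suppress=True)
t,s=wtill(sys.argv[1]); e=t[2]
print(s['time_s'],'edges',t[0],t[1],e,'mid',(t[0]+t[1])/2,'L',t[0]-.055,s['tcp_pos'],2*np.arctan2(s['ee_rot'][1],s['ee_rot'][0]),s['force'],s['wrist_torque'],s['gripper_width'])
E
python3 now.py l1
```

```text
15.375 edges 0.030687499441971012 -0.07931671870690318 [(np.int32(241), np.int32(391)), (np.int32(521), np.int32(529))] mid -0.024314609632466087 L -0.02431250055802899 [0.5417 0.2965 0.2614] 3.184036070856103 [-0.1907 -0.5948 -7.1608] [-0.2727 -0.2187 -0.0163] 0.017904745681145973
```

Emit:
jog_arm(deltas=[[[0,0,0,-0.001,0],[0,0,0,-0.001,0],[0,0,0,0,0],[0,0,0,0,0],[0,0,0,0,0]]])

```text
time_s: 16.05
tcp_pos: [0.5415, 0.297, 0.2609]
ee_rot: [-0.068, 3.139, 0.001]
force: [-5.5, -1.7, 4.0]
gripper_width: 0.0175
grip_force: 30.0
```

```bash
python3 now.py l2; python3 now.py l3
```

```text
16.05 edges -0.015080275194624095 -0.09556417946459597 [(np.int32(303), np.int32(413)), (np.int32(522), np.int32(528))] mid -0.055322227329610035 L -0.07008027519462409 [0.5415 0.297  0.2609] 3.18479500562167 [-5.5329 -1.6922  4.0315] [-0.4073  1.5343 -0.0788] 0.017506079038482527
16.1 edges -0.01508027528020632 -0.0970411977542094 [(np.int32(303), np.int32(415)), (np.int32(522), np.int32(528))] mid -0.05606073651720786 L -0.07008027528020633 [0.5415 0.297  0.2609] 3.184776046490288 [-4.0057 -1.2286  4.2413] [-0.4705  1.4939 -0.0181] 0.017699409915035783
```

Right edge gives r ≈ −42 mm, moving about −25 mm/s toward the mug. It should stop around −72 to −78 mm, which is tight. I'll slide the still-gripped tray 15 mm toward the mug side to keep the gap while drag stops the till.

Emit:
jog_arm(deltas=[[[0,0,0.003,0,0],[0,0,0.005,0,0],[0,0,0.005,0,0],[0,0,0.002,0,0],[0,0,0,0,0]]])

```text
time_s: 16.77
tcp_pos: [0.5424, 0.3116, 0.2608]
ee_rot: [-0.067, 3.139, 0.0]
force: [0.3, -5.7, 3.7]
gripper_width: 0.0176
grip_force: 30.0
```

```bash
sed -i "s/'L',t\[0\]-.055/'L',t[0]-.055,'R',t[1]+.055/" now.py; python3 now.py l4
```

```text
16.775 edges -0.015079927573386862 -0.09704078556503538 [(np.int32(303), np.int32(415)), (np.int32(524), np.int32(529))] mid -0.05606035656921112 L -0.07007992757338687 R -0.042040785565035384 [0.5424 0.3116 0.2608] 3.1844929234967854 [ 0.2537 -5.7367  3.7235] [-1.644  -0.5417 -0.0437] 0.01763731353255329
```

Emit:
jog_arm(deltas=[[[0,0,0,0,0],[0,0,0,0,0],[0,0,0,0,0],[0,0,0,0,0],[0,0,0,0,0]]])

```text
time_s: 17.45
tcp_pos: [0.5424, 0.3116, 0.2608]
ee_rot: [-0.067, 3.138, 0.001]
force: [0.6, -5.3, 4.4]
gripper_width: 0.0177
grip_force: 30.0
```

Emit:
jog_arm(deltas=[[[0,0,0,0,0],[0,0,0,0,0],[0,0,0,0,0],[0,0,0,0,0],[0,0,0,0,0]]])

```text
time_s: 18.08
tcp_pos: [0.5424, 0.3116, 0.2608]
ee_rot: [-0.067, 3.138, 0.001]
force: [0.6, -5.1, 3.7]
gripper_width: 0.0177
grip_force: 30.0
```

```bash
python3 now.py l5;python3 -c "
from h import *
snap('side','s5')"
```

```text
18.075 edges -0.015079811137099778 -0.11402711528924037 [(np.int32(303), np.int32(438))] mid -0.06455346321317007 L -0.07007981113709978 R -0.059027115289240366 [0.5424 0.3116 0.2608] 3.1844165894307985 [ 0.5733 -5.1092  3.6744] [-1.6309 -0.5629  0.0006] 0.01770955675682404
```

Emit:
jog_arm(deltas=[[[0,0,0,0,0],[0,0,0,0,0],[0,0,0,0,0],[0,0,0,0,0],[0,0,0,0,0]]])

```text
time_s: 18.8
tcp_pos: [0.5424, 0.3116, 0.2608]
ee_rot: [-0.067, 3.138, 0.001]
force: [1.8, -5.3, 3.9]
gripper_width: 0.0179
grip_force: 30.0
```

Emit:
jog_arm(deltas=[[[0,0,0,0,0],[0,0,0,0,0],[0,0,0,0,0],[0,0,0,0,0],[0,0,0,0,0]]])

```text
time_s: 19.42
tcp_pos: [0.5424, 0.3116, 0.2609]
ee_rot: [-0.067, 3.138, 0.001]
force: [1.0, -6.1, 4.2]
gripper_width: 0.0176
grip_force: 30.0
```

```bash
python3 now.py l6; python3 -c "
from h import *
snap('scene','c5')
a=load('s5')[0][200:420,180:420,::-1]; b=load('c5')[0][130:250,300:550,::-1]; c=load('l6')[0][60:240,180:560,::-1]
can=np.zeros((600,800,3),np.uint8)
def put(i,x,y,s):
    i=cv2.resize(i,None,fx=s,fy=s,interpolation=cv2.INTER_CUBIC); can[y:y+i.shape[0],x:x+i.shape[1]]=i
put(a,0,0,1.8); put(b,435,0,1.4); put(c,0,400,1.1); cv2.imwrite('pics/m5.png',can)"
```

```text
19.425 edges -0.015079811370198808 -0.11698138546151494 [(np.int32(303), np.int32(442))] mid -0.06603059841585687 L -0.07007981137019881 R -0.061981385461514944 [0.5424 0.3116 0.2609] 3.184408541599365 [ 1.0452 -6.1024  4.1604] [-1.6203 -0.5535 -0.0619] 0.017608163810734594Traceback (most recent call last):
  File "<string>", line 4, in <module>
    a=load('s5')[0][200:420,180:420,::-1]; b=load('c5')[0][130:250,300:550,::-1]; c=load('l6')[0][60:240,180:560,::-1]
                                                                                    ~~~~^^^^^^
  File "h.py", line 14, in load
    d=np.load(f'pics/{f}.npz'); return cv2.imread(f'pics/{f}.png')[:,:,::-1],d['K'],d['R'],d['t']
    fid = stack.enter_context(open(os.fspath(file), "rb"))
                              ~~~~^^^^^^^^^^^^^^^^^^^^^^^
FileNotFoundError: [Errno 2] No such file or directory: 'pics/l6.npz'
```

```bash
python3 -c "
from h import *
a=load('s5')[0][200:420,180:420,::-1]; b=load('c5')[0][130:250,300:550,::-1]; c=cv2.imread('pics/l6.png')[60:240,180:560]
can=np.zeros((600,800,3),np.uint8)
def put(i,x,y,s):
    i=cv2.resize(i,None,fx=s,fy=s,interpolation=cv2.INTER_CUBIC); can[y:y+i.shape[0],x:x+i.shape[1]]=i
put(a,0,0,1.8); put(b,435,0,1.4); put(c,0,400,1.1); cv2.imwrite('pics/m5.png',can)"
```

```text
(no output)
```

View pics/m5.png

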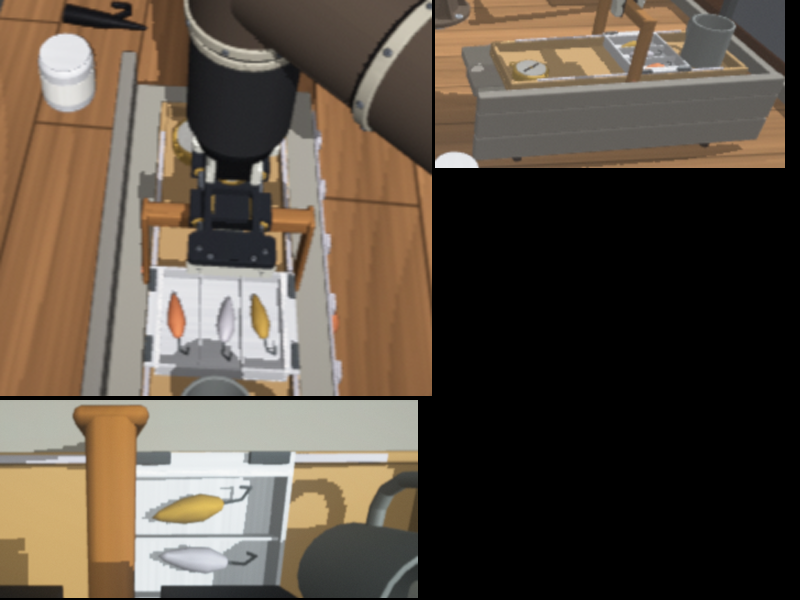

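The tray stands on the shelf against no wall. The till sits short of the mug (wrist crop: till edge at x≈293, mug from ≈300 at higher z). The side crop shows the tray's −y end at y≈102 and the shelf end at y≈86. I'll measure the centring.

```bash
python3 - <<'E'
from h import *
np.set_printoptions(precision=4,suppress=True)
D=load('s5');S=load('c5')
d=lambda x,y:(180+x/1.8,200+y/1.8); s=lambda x,y:(300+(x-435)/1.4,130+y/1.4)
print('side: tray -y end rim',onz(D,d(160,102),.15),onz(D,d(287,105),.15),'shelf -y end',onz(D,d(140,86),.12),onz(D,d(165,86),.12))
print('rim left/right r300',onz(D,d(147,300),.15),onz(D,d(298,300),.15),'rim at 150',onz(D,d(157,150),.15),onz(D,d(288,150),.15))
print('front edge r300',onz(D,d(330,300),.12),'r150',onz(D,d(319,150),.12),'wall foot r300',onz(D,d(113,300),.12))
print('scene: tray -y front',onz(S,s(497,38),.15),'-y back',onz(S,s(510,82),.15),'shelf -y front',onz(S,s(465,48),.12),'shelf -y back top wall',onz(S,s(474,94),.165))
# colour edges on side image: saturation along a column through the tray's -y end (col 267 left of arm)
for f,c in (('s5',D),):
    g=cv2.cvtColor(c[0],cv2.COLOR_RGB2HSV)
    for col in (272,276,280): print(col,[(r,int(g[r,col,1]),int(g[r,col,2])) for r in range(238,266)])
    for row in (330,350): print(row,[(x,int(g[row,x,1]),int(g[row,x,2])) for x in list(range(232,268))+list(range(338,370))])
E
```

```text
side: tray -y end rim [0.6321 0.0892 0.15  ] [0.4674 0.0772 0.15  ] shelf -y end [0.6644 0.0412 0.12  ] [0.6304 0.0376 0.12  ]
rim left/right r300 [0.6186 0.3597 0.15  ] [0.4558 0.3435 0.15  ] rim at 150 [0.6282 0.1644 0.15  ] [0.4662 0.1478 0.15  ]
front edge r300 [0.4163 0.3253 0.12  ] r150 [0.4231 0.1224 0.12  ] wall foot r300 [0.6583 0.3494 0.12  ]
scene: tray -y front [0.4614 0.0942 0.15  ] -y back [0.6286 0.0848 0.15  ] shelf -y front [0.4456 0.0314 0.12  ] shelf -y back top wall [0.6842 0.0087 0.165 ]
272 [(238, 139, 97), (239, 142, 99), (240, 138, 98), (241, 139, 99), (242, 139, 99), (243, 139, 99), (244, 137, 99), (245, 140, 100), (246, 134, 99), (247, 90, 91), (248, 27, 104), (249, 22, 105), (250, 20, 104), (251, 20, 104), (252, 19, 105), (253, 20, 104), (254, 19, 107), (255, 23, 132), (256, 62, 124), (257, 104, 162), (258, 113, 172), (259, 115, 167), (260, 116, 162), (261, 115, 159), (262, 116, 158), (263, 115, 158), (264, 114, 170), (265, 112, 189)]
276 [(238, 136, 94), (239, 140, 93), (240, 138, 94), (241, 136, 94), (242, 138, 94), (243, 137, 93), (244, 140, 93), (245, 1
[... 2274 characters left out ...]
 170), (257, 28, 172), (258, 86, 187), (259, 143, 166), (260, 158, 126), (261, 156, 124), (262, 145, 97), (263, 20, 75), (264, 22, 91), (265, 24, 95), (266, 18, 114), (267, 7, 187), (338, 60, 93), (339, 27, 104), (340, 12, 133), (341, 11, 144), (342, 25, 121), (343, 100, 79), (344, 148, 55), (345, 156, 77), (346, 156, 106), (347, 145, 123), (348, 81, 142), (349, 35, 160), (350, 20, 169), (351, 20, 170), (352, 20, 170), (353, 20, 170), (354, 20, 170), (355, 20, 170), (356, 20, 170), (357, 18, 169), (358, 20, 167), (359, 17, 152), (360, 7, 154), (361, 14, 177), (362, 59, 174), (363, 124, 154), (364, 139, 149), (365, 138, 150), (366, 138, 152), (367, 137, 155), (368, 137, 158), (369, 138, 157)]
```

The tray is about 16–18 mm too far toward +y (end gap 48 mm against 30 mm); x and yaw are fine. I'll creep it back with acceleration under 0.0068 m/s² so the till's own friction carries it along.

Emit:
jog_arm(deltas=[[[0,0,-0.0002,0,0],[0,0,-0.0003,0,0],[0,0,-0.0004,0,0],[0,0,-0.0005,0,0],[0,0,-0.0006,0,0]]])

```text
time_s: 20.15
tcp_pos: [0.5424, 0.3115, 0.2608]
ee_rot: [-0.068, 3.138, 0.005]
force: [1.0, 2.9, 5.8]
gripper_width: 0.018
grip_force: 30.0
```

Emit:
jog_arm(deltas=[[[0,0,-0.0007,0,0],[0,0,-0.0008,0,0],[0,0.0001,-0.0009,0,0],[0,0,-0.001,0,0],[0,0,-0.001,0,0]]])

```text
time_s: 20.78
tcp_pos: [0.5424, 0.3083, 0.2608]
ee_rot: [-0.069, 3.137, 0.008]
force: [-1.4, 6.8, 5.0]
gripper_width: 0.0177
grip_force: 30.0
```

```bash
python3 now.py l7
```

```text
20.775 edges -0.015079987618802134 -0.11846134436762241 [(np.int32(303), np.int32(444))] mid -0.06677066599321227 L -0.07007998761880213 R -0.06346134436762241 [0.5424 0.3083 0.2608] 3.185680890111754 [-1.3799  6.801   5.0057] [ 2.2986 -0.2616 -0.0547] 0.01773581480824703
```

Emit:
jog_arm(deltas=[[[0,0,-0.001,0,0],[0,0,-0.001,0,0],[0,0.0001,-0.001,0,0],[0,0,-0.001,0,0],[0,0,-0.001,0,0]]])

```text
time_s: 21.45
tcp_pos: [0.5425, 0.3033, 0.2609]
ee_rot: [-0.069, 3.137, 0.008]
force: [0.9, 6.7, 6.1]
gripper_width: 0.0176
grip_force: 30.0
```

Emit:
jog_arm(deltas=[[[0,0,-0.001,0,0],[0,0,-0.001,0,0],[0,0.0001,-0.001,0,0],[0,0,-0.0009,0,0],[0,0,-0.0008,0,0]]])

```text
time_s: 22.08
tcp_pos: [0.5426, 0.2986, 0.2608]
ee_rot: [-0.069, 3.137, 0.008]
force: [0.1, 6.8, 5.8]
gripper_width: 0.0178
grip_force: 30.0
```

```bash
python3 now.py l8
```

```text
22.075 edges -0.015080044061715144 -0.11919999148886248 [(np.int32(303), np.int32(445))] mid -0.06714001777528882 L -0.07008004406171514 R -0.06419999148886249 [0.5426 0.2986 0.2608] 3.185790196736617 [0.0541 6.8422 5.786 ] [ 2.3569 -0.2523 -0.0515] 0.017794698233299884
```

Emit:
jog_arm(deltas=[[[0,0,-0.0007,0,0],[0,0,-0.0006,0,0],[0,0,-0.0005,0,0],[0,0,-0.0004,0,0],[0,0,-0.0002,0,0]]])

```text
time_s: 22.75
tcp_pos: [0.5427, 0.2962, 0.2608]
ee_rot: [-0.069, 3.137, 0.008]
force: [0.1, 7.2, 4.9]
gripper_width: 0.0174
grip_force: 30.0
```

Emit:
jog_arm(deltas=[[[0,0,0,0,0],[0,0,0.0005,0,0],[0,0,0.0005,0,0],[0,0,0.0005,0,0],[0,0,0,0,0]]])

```text
time_s: 23.38
tcp_pos: [0.5426, 0.2963, 0.2608]
ee_rot: [-0.069, 3.138, 0.004]
force: [1.2, 0.9, 6.0]
gripper_width: 0.0176
grip_force: 30.0
```

```bash
python3 now.py l9; python3 -c "
from h import *
c=snap('side','s9'); g=cv2.cvtColor(c[0],cv2.COLOR_RGB2HSV)
for col in (272,276,280):
    r=np.flatnonzero(g[240:268,col,1]<70)+240; print(col,r, onz(c,(col,r[0]-.5),.12), onz(c,(col,r[r<r[0]+14][-1]+.5),.15))"
```

```text
23.375 edges -0.015080099620730713 -0.11846013768208227 [(np.int32(303), np.int32(444))] mid -0.06677011865140649 L -0.07008009962073071 R -0.06346013768208228 [0.5426 0.2963 0.2608] 3.18528745406627 [1.2419 0.9084 6.0188] [ 0.4787 -0.4709 -0.0272] 0.01763707358690503
272 [248 249 250 251] [0.6296351  0.03668185 0.12      ] [0.62633128 0.07308759 0.15      ]
276 [248 249 250 251] [0.61982853 0.03566677 0.12      ] [0.61692032 0.07211492 0.15      ]
280 [248 249 250 251 265 266 267] [0.61001961 0.03465145 0.12      ] [0.6075071  0.07114202 0.15      ]
```

Till is at rest, and the tray is centred to within about 5 mm with the side preload relieved. Releasing.

Emit:
jog_arm(deltas=[[[0.019,0,0,0,0],[0.021,0,0,0,0],[0.025,0,0,0,0],[0.03,0,0,0,0],[0.036,0,0,0,0]]])

```text
time_s: 24.1
tcp_pos: [0.5416, 0.2947, 0.2594]
ee_rot: [0.067, -3.141, 0.0]
force: [0.5, 0.0, -0.7]
gripper_width: 0.034
grip_force: 0.0
```

Emit:
jog_arm(deltas=[[[0.044,0,0,0,0],[0.05,0,0,0,0],[0.05,0,0,0,0],[0.05,0,0,0,0],[0.05,0,0,0,0]]])

```text
time_s: 24.72
tcp_pos: [0.5417, 0.2948, 0.2595]
ee_rot: [0.067, -3.141, 0.0]
force: [-0.1, 0.9, 0.2]
gripper_width: 0.0499
grip_force: 0.0
```

```bash
python3 now.py l10
```

```text
24.725 edges -0.01803335277863167 -0.12067391655557635 [(np.int32(307), np.int32(447))] mid -0.06935363466710401 L -0.07303335277863167 R -0.06567391655557636 [0.5417 0.2948 0.2595] -3.0987921404816055 [-0.1469  0.9298  0.1613] [ 0.0621 -0.178   0.007 ] 0.0498939841147193
```

Emit:
jog_arm(deltas=[[[0.05,0,0,0.01,0],[0.05,0,0,0.03,0],[0.05,0,0,0.05,0],[0.05,0,0,0.05,0],[0.05,0,0,0.03,0]]])

```text
time_s: 25.4
tcp_pos: [0.542, 0.2947, 0.4336]
ee_rot: [-0.067, 3.137, 0.004]
force: [1.2, 0.5, -0.5]
gripper_width: 0.0501
grip_force: 0.0
```

Emit:
jog_arm(deltas=[[[0.05,0,0,0,0],[0.05,0,0,0,0],[0.05,0,0,0,0],[0.05,0,0,0,0],[0.05,0,0,0,0]]])

```text
time_s: 26.02
tcp_pos: [0.5417, 0.2948, 0.4291]
ee_rot: [0.067, -3.14, 0.001]
force: [0.3, 0.6, 0.6]
gripper_width: 0.0499
grip_force: 0.0
```

```bash
python3 - <<'E'
from h import *
c=snap('wrist','e1'); a=c[0]
for _ in range(6): arm.get_image('side')
c2=snap('wrist','e2'); print('diff',np.abs(a.astype(int)-c2[0])[:220].mean(), cv2.phaseCorrelate(np.float32(cv2.cvtColor(a,7))[100:220,150:450],np.float32(cv2.cvtColor(c2[0],7))[100:220,150:450]))
s=arm.sense();print(s['time_s'],s['tcp_pos'],s['gripper_width'])
snap('scene','e3')
can=np.zeros((600,800,3),np.uint8); can[:300,:560]=c2[0][:300,:,::-1]
i=cv2.resize(load('e3')[0][120:260,120:560,::-1],None,fx=1.8,fy=1.8); can[310:310+i.shape[0],:i.shape[1]]=i; cv2.imwrite('pics/m9.png',can)
E
```

```text
diff 1.563771645021645 ((-0.1707061612535199, -0.19665071224255115), 0.9987075602213542)
26.425 [0.54170839 0.29480948 0.42956086] 0.049733835320664804
```

View pics/m9.png

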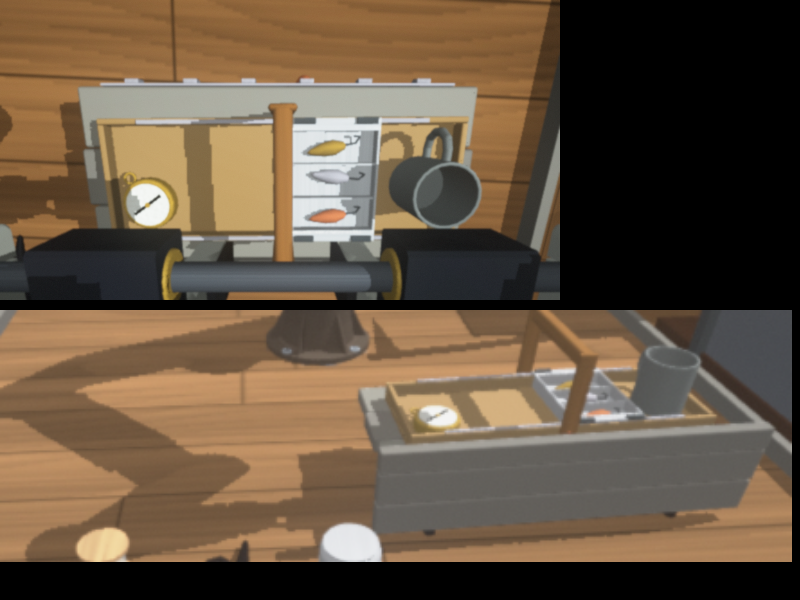

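The final view shows the whole shelf (front corners (80,88), (477,88)) and tray rim (front corners (97,121), (470,122)). The till is clear of the mug and still. One last centring check:

```bash
python3 - <<'E'
from h import *
np.set_printoptions(precision=4,suppress=True)
c=load('e2')
a,b=onz(c,(80,88),.12),onz(c,(477,88),.12); e,f=onz(c,(97,121),.15),onz(c,(470,122),.15)
print('shelf',a,b,np.linalg.norm(a-b),'mid',(a+b)/2,'tray',e,f,np.linalg.norm(e-f),'mid',(e+f)/2)
print('yaw',np.arctan2(-(b-a)[0],(b-a)[1]),np.arctan2(-(f-e)[0],(f-e)[1]))
print('till right edge',onz(c,(376,180),.155),'left',onz(c,(292,180),.155))
E
```

```text
shelf [0.4348 0.0298 0.12  ] [0.4133 0.5412 0.12  ] 0.5118642186319804 mid [0.424  0.2855 0.12  ] tray [0.4751 0.0642 0.15  ] [0.457  0.5231 0.15  ] 0.4593218201716683 mid [0.466  0.2937 0.15  ]
yaw 0.04185098102551461 0.039216007589302306
till right edge [0.5329 0.4141 0.155 ] left [0.5373 0.3074 0.155 ]
```

```bash
python3 -c "
from cell import arm
print(arm.job_done())"
```

```text
the job is handed in; nothing more can be done
None
```

The tray is on the driftwood shelf and released, square with it and within about 6 mm of its middle by my measurements; the till never read against the mug or compass, lies at rest about 20 mm short of the mug, and the job was handed in at about 26.5 s.

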